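Height-check a batch of bars and tip them into the crate

ROBOT

A 6-joint arm with a two-finger parallel gripper is mounted at the origin on the work surface. World frame = base frame: x ahead of the robot, y to its left, z up, the work surface at z = 0. Lengths are in m, angles in rad, forces in N, time in s.
With the tool pointing down it reaches from about 0.25 to 0.775 m from the base axis. Payload 4 kg.
Tool frame: the origin (TCP) lies at the very end of the fingers, on their centre line; the grasp point (between the pads) lies 19 mm behind it; z points along the fingers, y is the line along which they close (so a half turn about z gives the same grasp; the last joint's range is limited). The gripper opens to 94 mm and grips with 3 to 60 N. Pads are 16 mm wide; open, the fingers measure 119 mm over their backs; the gripper's body (75 mm by 177 mm) begins 78 mm behind the grasp point.
Start: joints at [-1.274, 0.087, 1.371, -0, 1.684, -0.103], TCP at [0.214, -0.507, 0.206] pointing down, gripper open.
Joint ranges: [-3.1, 3.1], [-0.76, 2.03], [0.27, 2.55], [-1.08, 4.22], [0.17, 2.65], [-2.57, 2.57]. Speed limits (rad/s): [2.79, 2.79, 3.14, 3.14, 3.14, 3.14].

INTERFACE

Orientations are given as a rotation vector (axis times angle).
In Python, from workcell import env gives the robot as it stands. The module is installed in compiled form; this text tells all that it offers.
- The arm moves only by the tool play_rows, never from a script. Its argument "rows" is a list of rows, each a list of 5 numbers: the opening, from 0 (shut) to 1 (fully open), then the shift along the tool's x, y, z in m, then the turn about the tool's z in rad. In form: [[fingers, x, y, z, spin], ...]. A call has 1 to 12 rows; each row shifts and turns the commanded pose from where the row before left it, along the tool's axes as they then stand; what a row does not reach is not made up. A row lasts 1/8 s, in which the tool goes at most 62.5 mm and 10.7 degrees, less where a joint would pass 70% of its speed; a pose out of reach is approached as far as the arm can. A call with a gripper value outside its range is refused whole. The fingers move at their own pace and stop on an object; "squeeze" is the grip in N (left out, the last holds). Time passes only in rows, so rows that do not move let the fingers close. It gives the time, the measured TCP pose, the force, the opening and the grip force at its end, in the units of the state.
- env.state(): the state, without advancing time (a new reading comes with each control period).
- env.capture(name): name is "scene" or "top" or "wrist"; returns a dict with "img" (384x512x3 uint8, red, green, blue), "fx", "fy", "cx", "cy" (pixels), "k1" (the pictures are not rectified: a ray, as slopes to the right and down, at radius r is drawn at 1 + k1 r^2 times it, then the intrinsics apply), "extrinsics" (4x4, takes a point from camera to world coordinates); the wrist camera has in their place "hand_eye" (4x4, takes a point from camera to tool coordinates, whose origin is the TCP and whose axes are the flange's). Camera axes: x right, y down, z forward; pixel columns grow to the right and rows downward; lengths in m; the calibration is good to about 2 mm. A picture is of the moment at which its call begins: read the wrist's pose just before it. There is no depth.
- env.close_job(): hands the job in; it is judged then, once.
The state is a dict: "t": time; "joint_pos": joint angles; "joint_vel": joint speeds; "joint_efforts": joint torques, N m; "ee_pos": TCP position; "orientation": TCP orientation; "force": force on the tool from outside, world axes, zero at the start; "ft_torque": the same for the moment, N m; "width": finger opening in m; "grip_force": force on a finger pad.
Only numpy, scipy, OpenCV 4.12 (cv2) and the standard library are available. Lean on these libraries where they do the work, as an engineer would, in place of code of your own. Each camera call takes 0.05 s, during which the arm holds its last target. There are 200 camera calls.

TASK

Check every machined bar lying on the bench under the height gauge, one at a time from the lowest bar to the highest: lay it flat on the anvil under the foot, let go, press the red cap down gently until the foot rests on the bar and keep it there a moment so that the gauge reads, then lay the bar on the tip tray. When the whole batch is lying on the level tray, lift the tray by its yellow handle so that the bars slide into the grey crate next to the tray, and let the tray back down level; all bars must end at rest in the crate. Leave the tools and other things on the bench where they are.

Things in the scene. Friction and masses are not known exactly. Their poses are not given: they have to be found in the camera images.
- bar_white: machined bar, natural white plastic with two dark holes in the top: 120 long (its x), 45 wide (its y), 24 high; origin at the centre of its underside. May be absent.
- bar_blue: machined bar, blue plastic with four small dark holes in the top: 120 long (its x), 45 wide (its y), 36 high; origin at the centre of its underside. May be absent.
- bar_black: machined bar, black plastic with two steel inserts in the top: 120 long (its x), 45 wide (its y), 48 high; origin at the centre of its underside. May be absent.
- bar_alu: machined bar, aluminium box section, dark open ends: 120 long (its x), 45 wide (its y), 60 high; origin at the centre of its underside. May be absent.
- gauge: height gauge fixed to the bench: black base plate 120 wide (its y) from 140 in front of to 110 behind the foot (its x), top face (anvil) 20 above the bench; an aluminium column (36 wide, up to 190 above the bench) 75 behind the foot carries the yellow sprung carriage. Origin on the bench below the foot; its x points from the open front to the column
- anvil (a point): point on the anvil plate's top face straight below the foot; axes as the gauge
- gauge_foot (a joint): the gauge's reading: height of the foot's underside above the anvil in m, 0 to 0.085; a light spring (2 to 6 N) holds it up at 0.085, pressing the cap lowers it
- foot_tip (a point): centre of the underside of the gauge's round steel foot (24 across)
- foot_cap (a point): centre of the top of the red press cap (36 across, 18 thick) straight above the foot, 75 above the foot's underside; the yellow carriage bar between (28 wide, 20 thick) runs back to the column
- tip_tray (a joint): tilt of the tip tray in rad: 0 level (it falls back there by itself), up to 1.1; bars begin to slide off at about 0.45 to 0.65
- tray_mid (a point): centre of the tip tray's floor (aluminium, 276 wide along y between its side lips, 196 long along x), x points to the open edge at the hinge; level it lies 115 above the bench; lips 15 high on the two sides and the handle end; moves with the tray
- tray_handle (a point): middle of the tray's yellow round handle bar (16 across, 170 long along tray y), 260 from the hinge line, 60 clear of the tray's end lip and 30 above the tray floor; lift it to tip the tray; moves with the tray
- tray_hinge (a point): middle of the tray's hinge line (along its y), 115 above the bench, at the edge next to the crate; x points away from the handle, over the crate. The fixed grey crate beyond is 260 long (x, inside from 20 to 280 past the hinge line) and 280 wide (y, centred) inside, its inner floor 5 and its rim 100 above the bench
- screwdriver: red-handled screwdriver; bystander, leave alone; origin at the middle of its underside
- deburrer: blue-handled bench brush; bystander, leave alone; origin at the middle of its underside
- tool_case: orange tool case, 70 x 120 x 50; bystander, leave alone; origin at the middle of its underside
- oil_can: oil bottle with yellow label, 56 across, 130 high; bystander, leave alone; origin at the middle of its underside
- pin_box: wooden pin block with steel pins, 70 x 70 x 25; bystander, leave alone; origin at the middle of its underside
- swarf_cup: blue metal cup, 70 across, 70 high; bystander, leave alone; origin at the middle of its underside
- wood_block: wooden packing block, 80 x 120 x 30; bystander, leave alone; origin at the middle of its underside

How it is judged:
By the outcome, as a careful person would: the job done as asked, in the order asked, and still so for the second after the job is handed in, with the robot touching nothing.
Of bar_white, bar_blue, bar_black, bar_alu only 2 to 3 are there at a start; the rules pass over those that are not, and their reading is None.
At some moment in a run one of bar_white, bar_blue, bar_black, bar_alu may be knocked a few centimetres aside while the robot is not near it.
Once in a run the grip may slacken for a moment while it holds something.
It also fails if it takes over 210 s, if anything falls off the work surface, if the arm or the gripper's body presses on something with over 40 N, if the wrist force passes 120 N, or if a joint passes its speed limit or range.

## Working session

There is one attempt and no reset: what is moved stays moved. The work goes in short steps, Python scripts to look and compute and a tool call to move; the robot and the scene stay as the last step left them, time stands still between calls to the robot, and variables do not carry over. Pictures are saved under pics/ and viewed, at most 14 in all, crops included, and the job is handed in when it is done.

Besides the shell and the picture viewer there is one more tool, called after "Emit:" as name(argument=value, ...) on one line, values as JSON. play_rows: Moves the arm, as the interface text tells. Its arguments: {"type":"object","properties":{"rows":{"type":"array"},"squeeze":{"type":"number"}},"required":["rows"]}

```bash
mkdir -p pics
cat > h.py <<'E'
import numpy as np, cv2, json
from scipy.spatial.transform import Rotation as R
from workcell import env
def snap(name,fn):
    s=env.state(); c=env.capture(name)
    cv2.imwrite(f'pics/{fn}.png',cv2.cvtColor(c['img'],cv2.COLOR_RGB2BGR))
    if 'extrinsics' in c: E=np.array(c['extrinsics'])
    else:
        T=np.eye(4);T[:3,:3]=R.from_rotvec(s['orientation']).as_matrix();T[:3,3]=s['ee_pos'];E=T@np.array(c['hand_eye'])
    d=dict(fx=c['fx'],fy=c['fy'],cx=c['cx'],cy=c['cy'],k1=c['k1'],E=E.tolist())
    json.dump(d,open(f'pics/{fn}.json','w')); return c
def ray(fn,u,v):
    d=json.load(open(f'pics/{fn}.json'));E=np.array(d['E'])
    x,y=(u-d['cx'])/d['fx'],(v-d['cy'])/d['fy']
    a,b=x,y
    for _ in range(30):
        f=1+d['k1']*(a*a+b*b);a,b=x/f,y/f
    return E[:3,3],E[:3,:3]@np.array([a,b,1])
def atz(fn,u,v,z):
    o,r=ray(fn,u,v);return o+r*(z-o[2])/r[2]
def tri(obs):
    A=np.zeros((3,3));b=np.zeros(3)
    for fn,u,v in obs:
        o,r=ray(fn,u,v);r=r/np.linalg.norm(r);P=np.eye(3)-np.outer(r,r);A+=P;b+=P@o
    p=np.linalg.solve(A,b)
    res=[np.linalg.norm(np.cross(p-ray(f,u,v)[0],ray(f,u,v)[1]/np.linalg.norm(ray(f,u,v)[1]))) for f,u,v in obs]
    return p,max(res)
def proj(fn,p):
    d=json.load(open(f'pics/{fn}.json'));E=np.array(d['E'])
    q=E[:3,:3].T@(np.array(p)-E[:3,3]);a,b=q[0]/q[2],q[1]/q[2];f=1+d['k1']*(a*a+b*b)
    return d['fx']*a*f+d['cx'],d['fy']*b*f+d['cy']
E
python3 - <<'E'
from h import *
s=env.state();print(s);print(R.from_rotvec(s['orientation']).as_matrix().round(3))
a=snap('scene','s0');b=snap('top','t0')
for f in('s0','t0'):
    im=cv2.imread(f'pics/{f}.png');cv2.imwrite(f'pics/{f}b.png',cv2.resize(im,(800,600),interpolation=cv2.INTER_CUBIC))
    print(np.array(json.load(open(f'pics/{f}.json'))['E']).round(3).tolist(),json.load(open(f'pics/{f}.json'))['fx'])
E
```

```text
{'t': 0.0, 'joint_pos': array([-1.27410532e+00,  8.79815375e-02,  1.37223048e+00, -1.65228020e-05,
        1.68357041e+00, -1.03115913e-01]), 'joint_vel': array([-3.94927690e-04,  7.83818826e-05,  1.64186873e-03,  8.60181575e-04,
        1.08758991e-03,  3.14285085e-04]), 'joint_efforts': array([-6.63292685e-04, -3.40184569e+01, -3.02427685e+01,  7.16391834e-02,
        3.32098443e-02, -1.52164475e-04]), 'ee_pos': array([ 0.21390813, -0.50612045,  0.20430172]), 'orientation': array([-3.07689620e+00, -6.23405538e-01,  3.57821835e-04]), 'force': array([-0.42708165,  0.38149895, -0.41616134]), 'ft_torque': array([0.02242964, 0.01598396, 0.02222899]), 'grip_force': 0.0, 'width': 0.09427674317068599}
[[ 0.921  0.389 -0.001]
 [ 0.389 -0.921  0.002]
 [ 0.    -0.002 -1.   ]]
[[0.169, 0.84, -0.515, 1.302], [0.986, -0.136, 0.101, -0.17], [0.015, -0.524, -0.851, 1.382], [0.0, 0.0, 0.0, 1.0]] 499.51987008554534
[[0.027, -0.981, 0.193, 0.276], [-1.0, -0.029, -0.005, -0.02], [0.01, -0.193, -0.981, 1.48], [0.0, 0.0, 0.0, 1.0]] 452.4432349728308
```

View pics/s0b.png

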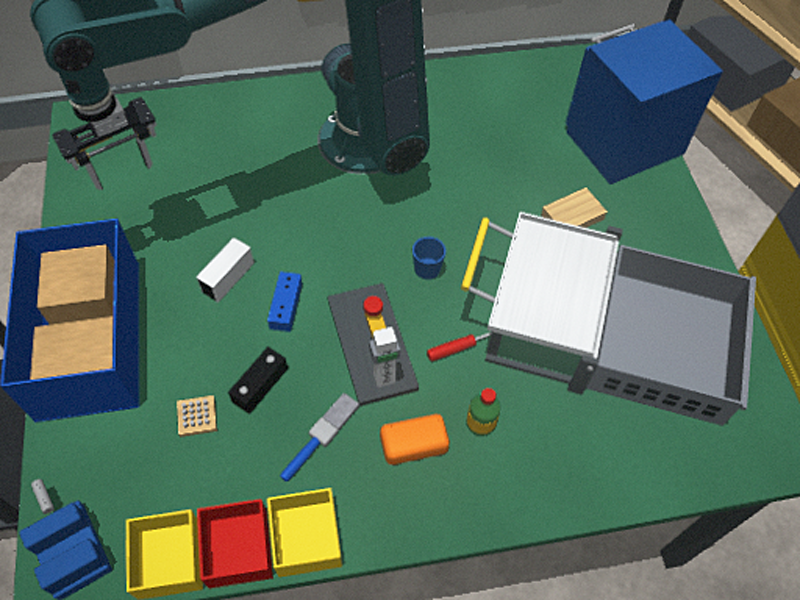

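View pics/t0b.png

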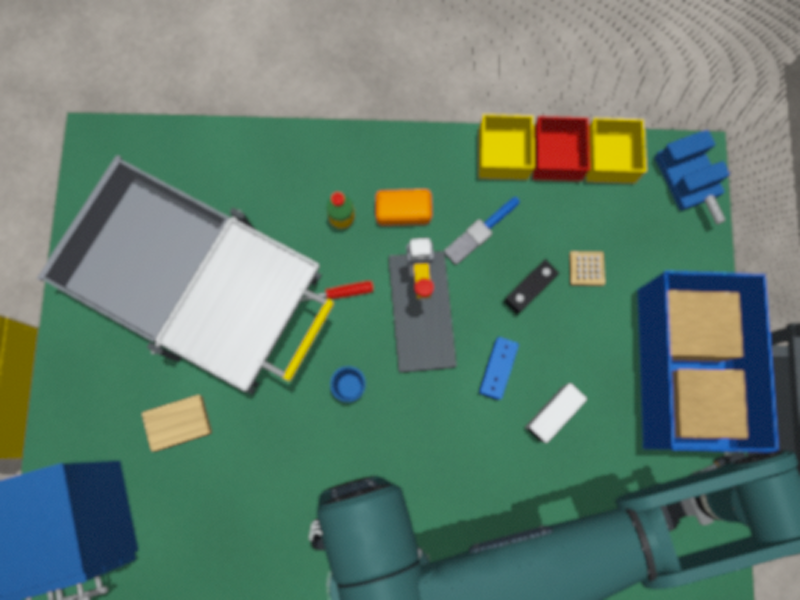

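Present are alu (dark open end; scene ~(225,268)), blue (285,300) and black (258,378), all in 800x600 pixels. The gauge cap is at (373,305) and the tray handle at (477,253). I'll enlarge crops to measure these.

```bash
cat >> h.py <<'E'
def crop(fn,x,y,w,h,s,out):
    im=cv2.imread(f'pics/{fn}.png')[y:y+h,x:x+w];im=cv2.resize(im,(w*s,h*s),interpolation=cv2.INTER_CUBIC)
    for i in range(0,w,20):
        cv2.putText(im,str(x+i),(i*s,10),0,.35,(255,255,0));cv2.line(im,(i*s,12),(i*s,18),(255,255,0))
    for i in range(0,h,20):
        cv2.putText(im,str(y+i),(0,i*s+4),0,.35,(255,255,0));cv2.line(im,(26,i*s),(32,i*s),(255,255,0))
    cv2.imwrite(f'pics/{out}.png',im)
E
python3 - <<'E'
from h import *
crop('s0',120,145,160,120,5,'c1');crop('t0',245,145,150,145,4,'c2')
crop('s0',285,130,200,145,4,'c3');crop('t0',20,90,200,150,4,'c4')
E
```

```text
(no output)
```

View pics/c1.png

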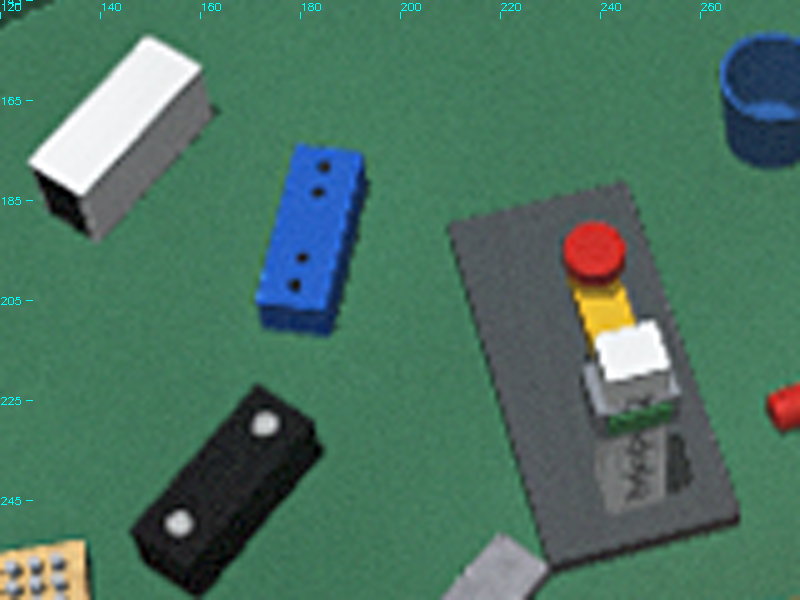

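View pics/c2.png

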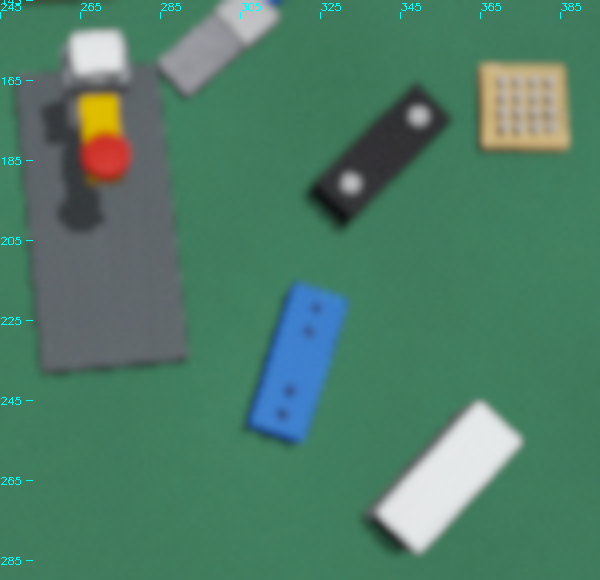

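View pics/c3.png

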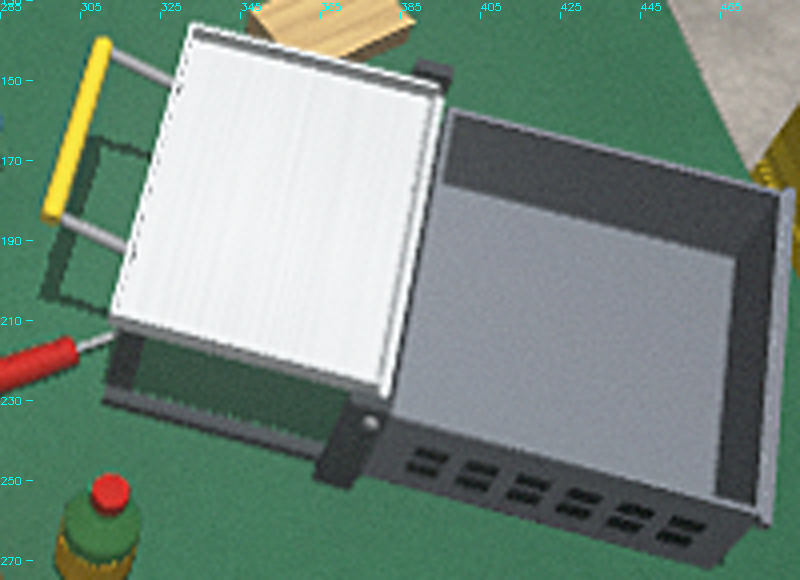

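View pics/c4.png

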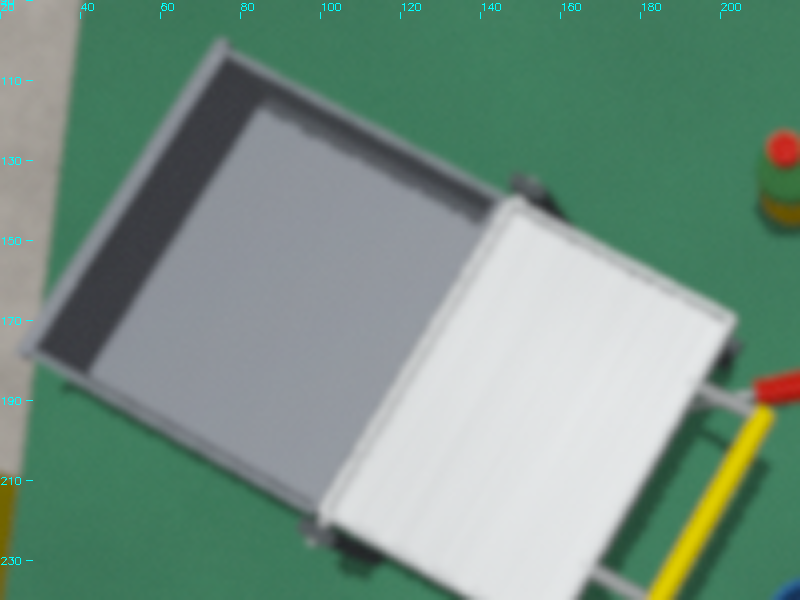

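Crops: alu top corners in c1 (148,36),(202,67),(82,193),(30,161); blue holes, black inserts, cap (595,248), plate corners, tray corners and handle ends are all readable in both views. Triangulating.

Run:
```python
from h import *
c1=lambda u,v:('s0',120+u/5-.4,145+v/5-.4);c2=lambda u,v:('t0',245+u/4-.4,145+v/4-.4)
c3=lambda u,v:('s0',285+u/4-.4,130+v/4-.4);c4=lambda u,v:('t0',20+u/4-.4,90+v/4-.4)
tb=lambda u,v:('t0',u*.64,v*.64)
P={'alu':[(c1(148,36),c2(418,552)),(c1(202,67),c2(372,515)),(c1(82,193),c2(480,401)),(c1(30,161),c2(522,440))],
'blue':[(c1(324,167),c2(282,414)),(c1(318,192),c2(290,391)),(c1(302,258),c2(309,331)),(c1(294,286),c2(316,308))],
'black':[(c1(265,424),c2(350,183)),(c1(179,523),c2(419,116))],
'cap':[(c1(595,247),c2(106,156))],
'plate':[(c1(448,226),c2(185,358)),(c1(625,184),c2(40,371)),(c1(740,518),c2(15,85)),(c1(552,570),c2(160,66))],
'handle':[(c3(103,42),tb(288,377)),(c3(50,216),c4(765,410))],
'tray':[(c3(443,88),c4(320,522)),(c3(385,395),c4(512,198)),(c3(112,318),c4(737,318)),(c3(190,24),tb(248,390))],
'screwdr':[(c3(70,345),('t0',238,184))],
}
for k,v in P.items():
    q=[tri(o) for o in v];print(k)
    for p,r in q: print('  ',p.round(4),round(r,4))
    m=np.mean([p for p,_ in q],0);print('  mean',m.round(4))
    Q=np.array([p for p,_ in q])
    if len(Q)>1:
        u,s,vt=np.linalg.svd(Q[:,:2]-m[:2]);print('  axis deg',np.degrees(np.arctan2(vt[0,1],vt[0,0])).round(1),np.ptp(Q@np.r_[vt[0],0]).round(3))
```

```text
alu
   [ 0.2898 -0.3164  0.0622] 0.0002
   [ 0.3171 -0.2828  0.0575] 0.0011
   [ 0.4075 -0.3652  0.0649] 0.0004
   [ 0.378  -0.3971  0.0651] 0.001
  mean [ 0.3481 -0.3404  0.0624]
  axis deg -42.6 0.122
blue
   [ 0.3953 -0.2136  0.0394] 0.0
   [ 0.4137 -0.2196  0.0395] 0.0003
   [ 0.4621 -0.2345  0.0407] 0.0004
   [ 0.481  -0.2409  0.0393] 0.0001
  mean [ 0.438  -0.2271  0.0397]
  axis deg -17.5 0.09
black
   [ 0.5818 -0.2665  0.0518] 0.0001
   [ 0.6392 -0.3225  0.0524] 0.0005
  mean [ 0.6105 -0.2945  0.0521]
  axis deg -44.3 0.08
cap
   [ 0.5692 -0.0639  0.1812] 0.0004
  mean [ 0.5692 -0.0639  0.1812]
plate
   [ 0.4399 -0.1388  0.0191] 0.0013
   [ 0.4261 -0.0214  0.0191] 0.001
   [0.6676 0.0081 0.0064] 0.0007
   [ 0.686  -0.1114  0.0134] 0.0023
  mean [ 0.5549 -0.0659  0.0145]
  axis deg 6.3 0.248
handle
   [0.3952 0.1867 0.1556] 0.002
   [0.5442 0.1141 0.153 ] 0.0002
  mean [0.4697 0.1504 0.1543]
  axis deg -26.0 0.166
tray
   [0.4551 0.4538 0.1193] 0.0025
   [0.7137 0.3242 0.1243] 0.001
   [0.6214 0.1437 0.127 ] 0.0018
   [0.3706 0.2658 0.1315] 0.0029
  mean [0.5402 0.2969 0.1255]
  axis deg -27.0 0.289
screwdr
   [0.6008 0.0797 0.071 ] 0.0436
  mean [0.6008 0.0797 0.071 ]
```

```bash
cat >> h.py <<'E'
GY=np.radians(6.6);FOOT=np.array([.5695,-.064]);TY=np.radians(63.8);MID=np.array([.5405,.298])
def fr(o,yaw,x,y=0): return (o[0]+x*np.cos(yaw)-y*np.sin(yaw),o[1]+x*np.sin(yaw)+y*np.cos(yaw))
def go(name,xy,z,yaw):
    s=env.state();M=R.from_rotvec(s['orientation']).as_matrix();p=s['ee_pos'];psi=np.arctan2(M[1,0],M[0,0])
    d=np.r_[xy,z]-p;X=np.array([np.cos(yaw),np.sin(yaw),0]);Y=np.array([np.sin(yaw),-np.cos(yaw),0])
    a=lambda X,Y:(round(d@X,4),round(d@Y,4),round(-d[2],4))
    w=(psi-yaw+np.pi)%(2*np.pi)-np.pi
    print(name,'spin',round(w,3),'shift in final frame',a(X,Y),'t',round(s['t'],2),'F',s['force'].round(1),'w',round(s['width'],4),s['grip_force'].round(1))
E
python3 - <<'E'
from h import *
y=np.radians(-17.5);go('blue',fr((.438,-.2271),y,-.032),.1,y)
E
```

```text
Traceback (most recent call last):
  File "h.py", line 46, in go
    print(name,'spin',round(w,3),'shift in final frame',a(X,Y),'t',round(s['t'],2),'F',s['force'].round(1),'w',round(s['width'],4),s['grip_force'].round(1))
                                                                                                                                   ^^^^^^^^^^^^^^^^^^^^^
AttributeError: 'float' object has no attribute 'round'
```

```bash
sed -i "s/s\['grip_force'\].round(1)/round(s['grip_force'],1)/" h.py
python3 - <<'E'
from h import *
y=np.radians(-17.5);go('blue',fr((.438,-.2271),y,-.032),.1,y)
E
```

```text
blue spin 0.705 shift in final frame (np.float64(0.0978), np.float64(-0.3335), np.float64(0.1045)) t 0.1 F [-0.3 -0.4 -0. ] w 0.094 0.0
```

Emit:
play_rows(rows=[[1,0,0,0,0.176],[1,0,0,0,0.176],[1,0,0,0,0.176],[1,0,0,0,0.177],[1,0.014,-0.0475,0,0],[1,0.014,-0.0475,0,0],[1,0.014,-0.0475,0,0],[1,0.014,-0.0475,0,0],[1,0.014,-0.0475,0,0],[1,0.014,-0.0475,0,0],[1,0.014,-0.0485,0.02,0],[1,0,0,0.02,0]], squeeze=40)

```text
t: 1.6
ee_pos: [0.4091, -0.2151, 0.1648]
orientation: [-3.106, 0.469, -0.001]
force: [-0.2, 0.3, -0.4]
width: 0.0941
grip_force: 0.0
```

Run:
```python
from h import *
y=np.radians(-17.5);go('blue',fr((.438,-.2271),y,-.032),.1,y)
snap('wrist','w1')
```

```text
blue spin 0.006 shift in final frame (np.float64(-0.0009), np.float64(0.0028), np.float64(0.0648)) t 1.6 F [-0.2  0.3 -0.4] w 0.0941 0.0
```

View pics/w1.png

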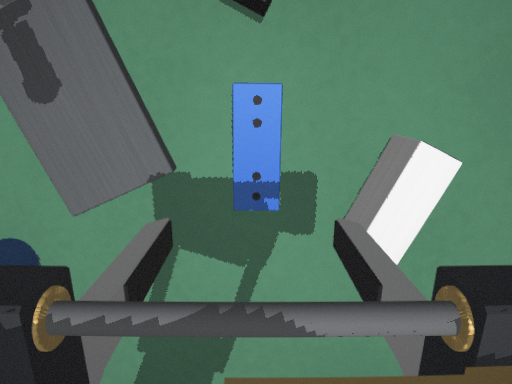

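Wrist view: blue bar upright in picture, holes at (257,100),(257,123),(256,176),(256,196); plate to the left, alu to the right.

Run:
```python
from h import *
H=[(257,100),(257,123),(256,176),(256,196)]
q=np.array([atz('w1',u,v,.036) for u,v in H]);print(q.round(4),q.mean(0).round(4),np.degrees(np.arctan2(*(q[0]-q[3])[1::-1])))
T=[(282,414),(290,391),(309,331),(316,308)][::-1]
for (u,v),(a,b) in zip(H,T):print(tri([('w1',u,v),('t0',245+a/4-.4,145+b/4-.4)]))
m=q.mean(0)
y=np.radians(-17.5);go('blue',fr(m,y,-.032),.01,y)
```

```text
[[ 0.4795 -0.2406  0.036 ]
 [ 0.4599 -0.2346  0.036 ]
 [ 0.4126 -0.2192  0.036 ]
 [ 0.3936 -0.2134  0.036 ]] [ 0.4364 -0.227   0.036 ] -17.558772654417158
(array([ 0.47987685, -0.24016956,  0.04498749]), np.float64(0.000461317990656218))
(array([ 0.46098271, -0.23434421,  0.04676632]), np.float64(0.0004878171211949161))
(array([ 0.41363191, -0.21960239,  0.04095838]), np.float64(0.00011581618453616898))
(array([ 0.39505166, -0.21359907,  0.04076117]), np.float64(0.00021117223083351764))
blue spin 0.004 shift in final frame (np.float64(-0.0003), np.float64(0.0023), np.float64(0.1515)) t 1.65 F [-0.3  1.2 -2.4] w 0.094 0.0
```

Emit:
play_rows(rows=[[1,0,0.002,0.04,0],[1,0,0,0.05,0],[1,0,0,0.04,0],[1,0,0,0.02,0],[1,0,0,0,0],[0,0,0,0,0],[0,0,0,0,0],[0,0,0,0,0],[0,0,0,0,0]], squeeze=40)

```text
t: 2.78
ee_pos: [0.4075, -0.2201, 0.0161]
orientation: [3.105, -0.477, 0.002]
force: [-0.5, -0.1, 0.0]
width: 0.0579
grip_force: 0.0
```

Emit:
play_rows(rows=[[0.65,0,0,0.007,0],[0.65,0,0,0,0],[0,0,0,0,0],[0,0,0,0,0],[0,0,0,0,0],[0,0,0,0,0]])

```text
t: 3.52
ee_pos: [0.4071, -0.2198, 0.0084]
orientation: [-3.105, 0.478, 0.0]
force: [0.0, 1.2, -0.9]
width: 0.0446
grip_force: 39.9
```

Emit:
play_rows(rows=[[0,0,0,-0.02,0],[0,0,0,-0.04,0],[0,0,0,-0.04,0],[0,0,0,0,-0.14],[0,0,0,0,-0.14],[0,0,0,0,-0.14],[0,0,0,0,0]], squeeze=45)

```text
t: 4.4
ee_pos: [0.4068, -0.2198, 0.1081]
orientation: [-3.136, -0.178, 0.001]
force: [0.0, 0.4, -2.2]
width: 0.0447
grip_force: 44.9
```

Run:
```python
from h import *
go('front',fr(FOOT,GY,-.154),.0385,GY)
```

```text
front spin -0.002 shift in final frame (np.float64(0.0255), np.float64(-0.1361), np.float64(0.0696)) t 4.4 F [ 0.   0.4 -2.2] w 0.0447 44.9
```

Emit:
play_rows(rows=[[0,0.005,-0.034,0,0],[0,0.005,-0.034,0,0],[0,0.005,-0.034,0,0],[0,0.01,-0.034,0,0],[0,0,0,0.035,0],[0,0,0,0.035,0],[0,0.02,0,0,0],[0,0.035,0,0,0],[0,0.025,0,0,0],[0,0.01,0,0,0],[0,0,0,0,0]])

```text
t: 5.78
ee_pos: [0.5056, -0.0716, 0.0382]
orientation: [3.136, 0.179, -0.002]
force: [0.3, 0.3, -2.3]
width: 0.0449
grip_force: 44.9
```

Run:
```python
from h import *
go('anv',fr(FOOT,GY,-.064),.0284,GY)
snap('wrist','w2')
```

```text
anv spin -0.001 shift in final frame (np.float64(0.0003), np.float64(-0.0002), np.float64(0.0098)) t 5.78 F [ 0.3  0.3 -2.3] w 0.0449 44.9
```

View pics/w2.png

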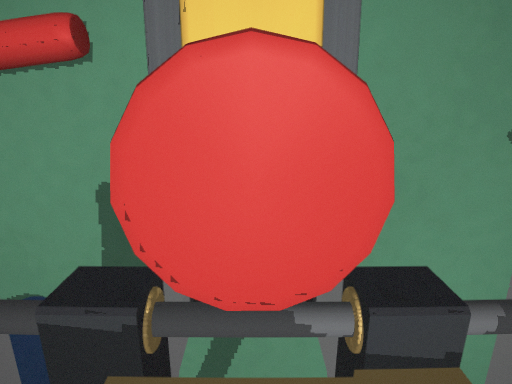

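The cap fills the view, centred near (252,170), so the gripper is on the gauge's centre line. Lower and release.

Emit:
play_rows(rows=[[0,0,0,0.006,0],[0,0,0,0.003,0],[0,0,0,0.001,0],[0,0,0,0,0]])

```text
t: 6.32
ee_pos: [0.5058, -0.0717, 0.0285]
orientation: [3.136, 0.18, 0.001]
force: [-0.6, 0.2, -2.1]
width: 0.0448
grip_force: 44.9
```

Emit:
play_rows(rows=[[0,0,0,0.001,0],[0,0,0,0,0]])

```text
t: 6.58
ee_pos: [0.506, -0.0717, 0.0284]
orientation: [3.136, 0.18, 0.001]
force: [-3.2, 0.2, 6.2]
width: 0.0446
grip_force: 44.9
```

Emit:
play_rows(rows=[[0.7,0,0,0,0],[0.7,0,0,0,0],[0.7,0,0,0,0],[0.7,-0.02,0,0,0],[0.7,-0.02,0,-0.02,0],[0.7,0,0,-0.055,0],[0.2,0,0,-0.06,0],[0,0,0,-0.05,0],[0,0.02,0,-0.005,0],[0,0.04,0,0,0],[0,0.04,0,0,0],[0,0.003,0,0,0]])

```text
t: 8.07
ee_pos: [0.5697, -0.0641, 0.2158]
orientation: [-3.136, -0.182, 0.003]
force: [-0.2, 1.1, 0.4]
width: 0.0091
grip_force: 0.0
```

Run:
```python
from h import *
go('cap',fr(FOOT,GY,0),.182,GY)
```

```text
cap spin 0.001 shift in final frame (np.float64(-0.0002), np.float64(-0.0001), np.float64(0.0338)) t 8.07 F [-0.2  1.1  0.4] w 0.0091 0.0
```

Emit:
play_rows(rows=[[0,0,0,0.025,0],[0,0,0,0.006,0],[0,0,0,0.005,0],[0,0,0,0.006,0],[0,0,0,0.007,0],[0,0,0,0.007,0],[0,0,0,0.007,0],[0,0,0,0.007,0],[0,0,0,0.006,0],[0,0,0,0.004,0],[0,0,0,0,0]])

```text
t: 9.45
ee_pos: [0.5684, -0.0646, 0.1372]
orientation: [3.136, 0.18, -0.0]
force: [-2.8, -0.8, 4.5]
width: 0.0006
grip_force: 2.2
```

Spring force 4.5 N; 6 mm to go. Small steps.

Emit:
play_rows(rows=[[0,0,0,0.002,0],[0,0,0,0.002,0],[0,0,0,0.001,0],[0,0,0,0,0]])

```text
t: 9.95
ee_pos: [0.5684, -0.0646, 0.1325]
orientation: [3.136, 0.18, -0.0]
force: [-2.9, -0.9, 4.7]
width: 0.0006
grip_force: 2.3
```

Emit:
play_rows(rows=[[0,0,0,0.001,0],[0,0,0,0.0005,0],[0,0,0,0,0]])

```text
t: 10.32
ee_pos: [0.5684, -0.0645, 0.1313]
orientation: [3.136, 0.18, 0.0]
force: [-3.7, -0.5, 6.3]
width: 0.0006
grip_force: 2.9
```

Emit:
play_rows(rows=[[0,0,0,0.0006,0],[0,0,0,0,0]])

```text
t: 10.58
ee_pos: [0.5684, -0.0645, 0.1313]
orientation: [3.136, 0.18, 0.001]
force: [-4.1, -0.9, 7.4]
width: 0.0007
grip_force: 3.8
```

Emit:
play_rows(rows=[[0,0,0,0.0006,0],[0,0,0,0,0],[0,0,0,0,0],[0,0,0,0,0],[0,0,0,0,0],[0,0,0,0,0],[0,0,0,0,0],[0,0,0,0,0],[0,0,0,0,0]])

```text
t: 11.7
ee_pos: [0.5684, -0.0646, 0.1313]
orientation: [3.136, 0.18, 0.001]
force: [-4.9, -1.3, 9.7]
width: 0.0002
grip_force: 4.7
```

Emit:
play_rows(rows=[[0,0,0,-0.008,0],[0,0,0,-0.012,0],[0,0,0,-0.015,0],[0,0,0,-0.02,0],[0,0,0,-0.03,0],[0.4,-0.04,0,0,0],[0.7,-0.05,0,0,0],[0.7,-0.013,0,0,0],[0.7,0,0,0,0]])

```text
t: 12.82
ee_pos: [0.4666, -0.076, 0.2153]
orientation: [-3.136, -0.18, -0.004]
force: [-0.1, 0.3, -0.0]
width: 0.0375
grip_force: 0.0
```

Run:
```python
from h import *
go('regrip',fr(FOOT,GY,-.104),.0284,GY)
```

```text
regrip spin -0.001 shift in final frame (np.float64(-0.0004), np.float64(-0.0001), np.float64(0.1869)) t 12.82 F [-0.1  0.3 -0. ] w 0.0375 0.0
```

Emit:
play_rows(rows=[[0.7,0,0,0.05,0],[0.7,0,0,0.05,0],[0.7,0,0,0.05,0],[0.7,0,0,0.037,0],[0.7,0,0,0,0],[0.7,0.025,0,0,0],[0.7,0.015,0,0,0],[0,0,0,0,0],[0,0,0,0,0],[0,0,0,0,0],[0,0,0,0,0],[0,0,0,0,0]], squeeze=45)

```text
t: 14.32
ee_pos: [0.5055, -0.0717, 0.0281]
orientation: [3.136, 0.18, -0.0]
force: [-0.6, 0.4, 2.2]
width: 0.0445
grip_force: 45.0
```

Emit:
play_rows(rows=[[0,0,0,-0.004,0],[0,0,0,-0.008,0],[0,-0.02,0,0,0],[0,-0.03,0,0,0],[0,-0.04,0,0,0],[0,0,0,-0.03,0],[0,0,0,-0.05,0],[0,0,0,-0.05,0],[0,0,0,-0.05,0],[0,0,0,0,0]])

```text
t: 15.58
ee_pos: [0.4188, -0.0828, 0.2252]
orientation: [3.132, 0.18, 0.016]
force: [-0.2, -0.1, -2.0]
width: 0.0447
grip_force: 45.0
```

Emit:
play_rows(rows=[[0,0,0,0,-0.166],[0,0,0,0,-0.166],[0,0,0,0,-0.166],[0,0,0,0,-0.166],[0,0,0,0,-0.167],[0,0,0,0,-0.167],[0,0,0,0,0]])

```text
t: 16.45
ee_pos: [0.4157, -0.0817, 0.2183]
orientation: [-2.668, -1.655, 0.003]
force: [-0.7, 0.3, -1.1]
width: 0.0446
grip_force: 45.0
```

Run:
```python
from h import *
go('tray',fr(MID,TY,-.022,-.085),.1235,TY)
```

```text
tray spin -0.003 shift in final frame (np.float64(0.3738), np.float64(0.0293), np.float64(0.0948)) t 16.45 F [-0.7  0.3 -1.1] w 0.0446 45.0
```

Emit:
play_rows(rows=[[0,0.03,0.003,0,0],[0,0.045,0.004,0,0],[0,0.05,0.004,0,0],[0,0.05,0.004,0,0],[0,0.05,0.004,0,0],[0,0.05,0.004,0,0],[0,0.05,0.004,0,0],[0,0.035,0.002,0,0],[0,0.014,0,0.03,0],[0,0,0,0.04,0],[0,0,0,0,0]])

```text
t: 17.82
ee_pos: [0.6047, 0.2399, 0.1436]
orientation: [-2.667, -1.655, 0.018]
force: [0.9, -0.5, -1.6]
width: 0.0444
grip_force: 45.0
```

Run:
```python
from h import *
go('tray',fr(MID,TY,-.022,-.085),.1235,TY)
snap('wrist','w3')
snap('scene','s1');crop('s1',270,110,200,150,4,'c5')
```

```text
tray spin -0.003 shift in final frame (np.float64(0.0018), np.float64(0.0018), np.float64(0.0201)) t 17.82 F [ 0.9 -0.5 -1.6] w 0.0444 45.0
```

View pics/c5.png

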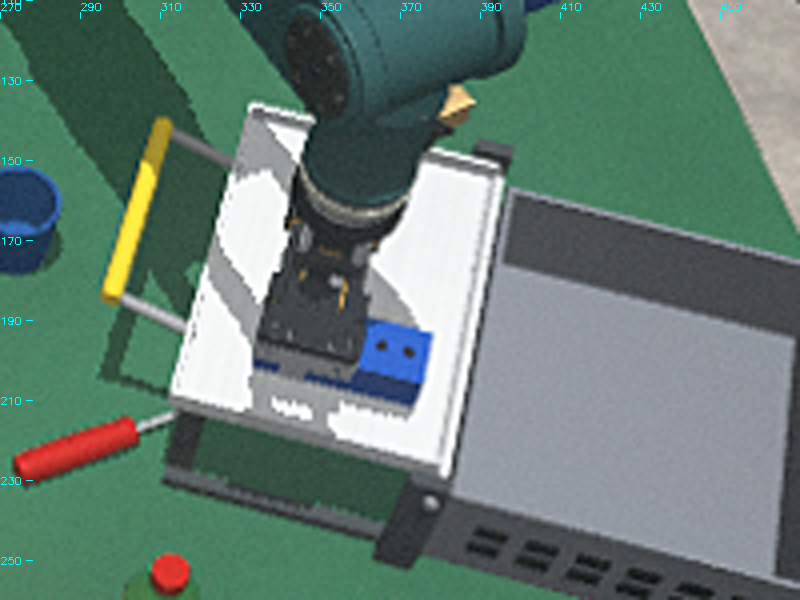

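The blue bar hangs level over the tray's right-hand slot, inside the side lip at the lower edge. Lowering.

Emit:
play_rows(rows=[[0,0,0,0.01,0],[0,0,0,0.006,0],[0,0,0,0.002,0],[0,0,0,0.001,0],[0,0,0,0,0]])

```text
t: 18.55
ee_pos: [0.6079, 0.2407, 0.1309]
orientation: [2.668, 1.659, 0.0]
force: [-0.3, 0.3, -1.9]
width: 0.0446
grip_force: 45.0
```

Emit:
play_rows(rows=[[0,0,0,0.004,0],[0,0,0,0.002,0],[0,0,0,0.001,0],[0,0,0,0,0]])

```text
t: 19.05
ee_pos: [0.6077, 0.2407, 0.1236]
orientation: [2.668, 1.659, -0.001]
force: [0.5, -0.7, -2.1]
width: 0.0447
grip_force: 45.0
```

Emit:
play_rows(rows=[[0,0,0,0.001,0],[0,0,0,0.0005,0],[0,0,0,0,0]])

```text
t: 19.42
ee_pos: [0.608, 0.2408, 0.1231]
orientation: [2.667, 1.659, 0.002]
force: [-0.5, -1.0, 1.8]
width: 0.0449
grip_force: 45.0
```

Emit:
play_rows(rows=[[0.7,0,0,0,0],[0.7,0,0,0,0],[0.7,0,0,0,0],[0.7,0,0,-0.03,0],[0.7,0,0,-0.05,0],[1,0,0,-0.06,0],[1,0,0,0,0.172],[1,0,0,0,0.172],[1,0,0,0,0.172],[1,0,0,0,0.172],[1,0,0,0,0.172],[1,0,0,0,0.172]])

```text
t: 20.92
ee_pos: [0.6078, 0.2407, 0.2621]
orientation: [3.139, 0.118, -0.0]
force: [0.1, 0.4, -0.3]
width: 0.0942
grip_force: 0.0
```

Emit:
play_rows(rows=[[1,0,0,0,0.172],[1,0,0,0,0.172],[1,0,0,0,0.172],[1,0,0,0,0.172],[1,0,0,0,0.167],[1,0,0,0,0]])

```text
t: 21.68
ee_pos: [0.6131, 0.2203, 0.2618]
orientation: [-2.923, 1.132, 0.008]
force: [-0.3, 0.6, 0.4]
width: 0.0941
grip_force: 0.0
```

Run:
```python
from h import *
y=np.radians(-44.3);go('black',fr((.6095,-.2945),y,-.032),.2,y)
snap('scene','s2');crop('s2',105,130,200,150,4,'c6')
```

```text
black spin 0.034 shift in final frame (np.float64(0.325), np.float64(0.3709), np.float64(0.0618)) t 21.68 F [-0.3  0.6  0.4] w 0.0941 0.0
```

View pics/c6.png

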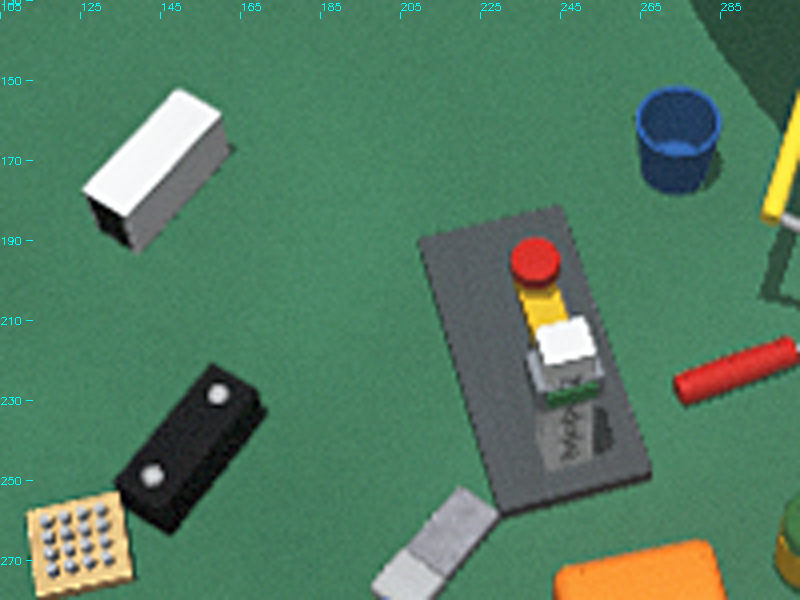

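The black bar has been knocked aside: inserts now at crop (218,394) and (152,475), near the pin block. Alu hasn't moved.

Run:
```python
from h import *
snap('top','t2')
q=np.array([atz('s2',105+u/4-.4,130+v/4-.4,.050) for u,v in[(218,394),(152,475)]]);d=q[1]-q[0]
y=np.arctan2(d[1],d[0]);m=q.mean(0);print(q.round(4),m,np.degrees(y))
o=np.array([atz('s0',120+u/5-.4,145+v/5-.4,.050) for u,v in[(265,424),(179,523)]]);print(o.mean(0))
go('black',fr(m,y,-.03),.15,y)
```

```text
[[ 0.57   -0.3063  0.05  ]
 [ 0.6294 -0.3592  0.05  ]] [ 0.59967216 -0.33276587  0.05      ] -41.693184324282456
[ 0.60946755 -0.29444977  0.05      ]
black spin -0.01 shift in final frame (np.float64(0.3289), np.float64(0.4225), np.float64(0.1119)) t 21.77 F [-0.7 -0.3 -0.1] w 0.0943 0.0
```

Emit:
play_rows(rows=[[1,0.036,0.0465,0,0],[1,0.036,0.0465,0,0],[1,0.036,0.0465,0,0],[1,0.036,0.0465,0,0],[1,0.036,0.0465,0,0],[1,0.036,0.0465,0,0],[1,0.036,0.0465,0,0],[1,0.036,0.0465,0,0],[1,0.036,0.0465,0,0],[1,0,0,0.05,0],[1,0,0,0.04,0],[1,0,0,0,0]])

```text
t: 23.28
ee_pos: [0.569, -0.3037, 0.1627]
orientation: [-2.922, 1.129, 0.022]
force: [0.1, 0.5, 0.7]
width: 0.0939
grip_force: 0.0
```

Run:
```python
from h import *
snap('wrist','w4')
y=np.radians(-41.7);go('black',fr((.5997,-.3328),y,-.03),.15,y)
```

```text
black spin -0.009 shift in final frame (np.float64(0.0106), np.float64(0.0017), np.float64(0.0162)) t 23.32 F [ 0.7 -0.   1.1] w 0.0938 0.0
```

View pics/w4.png

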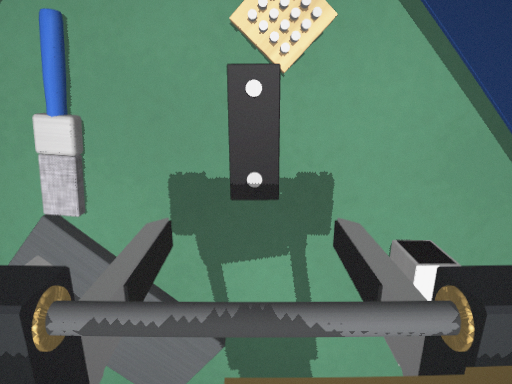

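Wrist view: inserts at (254,88) and (254,180), bar well aligned; the pin block touches or nearly touches its far end at (285,72).

Run:
```python
from h import *
q=np.array([atz('w4',u,v,.048) for u,v in[(254,180),(254,88)]]);d=q[1]-q[0];print(q.round(4),np.linalg.norm(d))
y=np.arctan2(d[1],d[0]);m=q.mean(0);print(m,np.degrees(y))
go('black',fr(m,y,-.032),.014,y)
```

```text
[[ 0.57   -0.3055  0.048 ]
 [ 0.6298 -0.3597  0.048 ]] 0.08068276671174868
[ 0.59992061 -0.33260354  0.048     ] -42.149928920653764
black spin -0.001 shift in final frame (np.float64(0.0086), np.float64(0.001), np.float64(0.1522)) t 23.32 F [ 0.7 -0.   1.1] w 0.0938 0.0
```

Emit:
play_rows(rows=[[1,0.008,0.001,0,0],[1,0,0,0.04,0],[1,0,0,0.05,0],[0.75,0,0,0.04,0],[0.7,0,0,0.005,0],[0.7,0,0,0,0],[0.7,0,0,0,0]])

```text
t: 24.2
ee_pos: [0.5779, -0.3118, 0.0362]
orientation: [-2.925, 1.13, -0.002]
force: [-0.2, -0.4, 0.1]
width: 0.0659
grip_force: 0.0
```

Run:
```python
from h import *
y=np.radians(-42.1);go('black',fr((.5999,-.3326),y,-.032),.014,y)
```

```text
black spin -0.003 shift in final frame (np.float64(-0.0018), np.float64(0.0007), np.float64(0.0222)) t 24.2 F [-0.2 -0.4  0.1] w 0.0659 0.0
```

Emit:
play_rows(rows=[[0.7,0,0,0.015,0],[0.7,0,0,0.007,0],[0,0,0,0,0],[0,0,0,0,0],[0,0,0,0,0],[0,0,0,0,0],[0,0,0,0,0]])

```text
t: 25.08
ee_pos: [0.5759, -0.3105, 0.0107]
orientation: [-2.924, 1.13, 0.007]
force: [-0.2, -0.3, -0.0]
width: 0.0447
grip_force: 45.0
```

Emit:
play_rows(rows=[[0,-0.001,0,-0.012,0],[0,-0.001,0,-0.03,0],[0,0,0,-0.04,0],[0,0,0,-0.04,0],[0,0,0,0,-0.17],[0,0,0,0,-0.17],[0,0,0,0,-0.17],[0,0,0,0,-0.17],[0,0,0,0,-0.17],[0,0,0,0,0]])

```text
t: 26.32
ee_pos: [0.5742, -0.3098, 0.1325]
orientation: [-3.128, -0.173, 0.003]
force: [0.7, -0.5, -3.3]
width: 0.0447
grip_force: 45.0
```

Run:
```python
from h import *
go('front',fr(FOOT,GY,-.16),.042,GY)
```

```text
front spin -0.005 shift in final frame (np.float64(-0.1365), np.float64(-0.2447), np.float64(0.0905)) t 26.32 F [ 0.7 -0.5 -3.3] w 0.0447 45.0
```

Emit:
play_rows(rows=[[0,-0.03,0,0,-0.005],[0,-0.05,-0.02,0,0],[0,-0.04,-0.045,0,0],[0,-0.017,-0.05,0,0],[0,0,-0.05,0,0],[0,0,-0.05,0,0],[0,0,-0.03,0,0],[0,0,0,0.02,0],[0,0,0,0.035,0],[0,0,0,0.03,0],[0,0,0,0,0]])

```text
t: 27.7
ee_pos: [0.4072, -0.081, 0.0477]
orientation: [-3.125, -0.18, 0.011]
force: [-0.1, 0.5, -2.6]
width: 0.0446
grip_force: 45.0
```

Run:
```python
from h import *
go('anv',fr(FOOT,GY,-.064),.0307,GY)
```

```text
anv spin -0.0 shift in final frame (np.float64(0.0992), np.float64(0.0018), np.float64(0.017)) t 27.7 F [-0.1  0.5 -2.6] w 0.0446 45.0
```

Emit:
play_rows(rows=[[0,0,0.001,0.004,0],[0,0.025,0,0,0],[0,0.035,0,0,0],[0,0.025,0,0,0],[0,0.011,0,0,0],[0,0,0,0,0],[0,0,0,0,0]])

```text
t: 28.58
ee_pos: [0.5043, -0.0717, 0.0458]
orientation: [-3.128, -0.183, 0.003]
force: [-1.0, 0.0, -3.5]
width: 0.0447
grip_force: 45.0
```

Run:
```python
from h import *
go('anv',fr(FOOT,GY,-.064),.0307,GY)
```

```text
anv spin 0.002 shift in final frame (np.float64(0.0016), np.float64(-0.0002), np.float64(0.0151)) t 28.57 F [-1.   0.  -3.5] w 0.0447 45.0
```

Emit:
play_rows(rows=[[0,0.001,0,0.006,0],[0,0,0,0.005,0],[0,0,0,0.002,0],[0,0,0,0.001,0],[0,0,0,0,0]])

```text
t: 29.2
ee_pos: [0.5061, -0.0714, 0.0317]
orientation: [-3.128, -0.183, 0.002]
force: [-0.4, -0.1, -2.5]
width: 0.045
grip_force: 45.0
```

Emit:
play_rows(rows=[[0,0,0,0.001,0],[0,0,0,0.0008,0],[0,0,0,0,0]])

```text
t: 29.58
ee_pos: [0.5064, -0.0714, 0.0308]
orientation: [-3.128, -0.184, 0.001]
force: [-2.5, 0.8, 2.6]
width: 0.0443
grip_force: 45.0
```

Emit:
play_rows(rows=[[0.7,0,0,0,0],[0.7,0,0,0,0],[0.7,0,0,0,0],[0.7,-0.02,0,0,0],[0.7,-0.02,0,-0.02,0],[0.7,0,0,-0.055,0],[0.2,0,0,-0.06,0],[0,0,0,-0.05,0],[0,0.02,0,0,0],[0,0.04,0,0,0],[0,0.04,0,0,0],[0,0.003,0,0,0]])

```text
t: 31.08
ee_pos: [0.5703, -0.0653, 0.2133]
orientation: [-3.127, -0.185, 0.005]
force: [-0.8, 0.4, -0.4]
width: 0.0092
grip_force: 0.0
```

Run:
```python
from h import *
go('cap',fr(FOOT,GY,0),.148,GY)
```

```text
cap spin 0.003 shift in final frame (np.float64(-0.0007), np.float64(-0.0014), np.float64(0.0653)) t 31.07 F [-0.8  0.4 -0.4] w 0.0092 0.0
```

Emit:
play_rows(rows=[[0,0,-0.001,0.022,0],[0,0,0,0.006,0],[0,0,0,0.005,0],[0,0,0,0.006,0],[0,0,0,0.007,0],[0,0,0,0.007,0],[0,0,0,0.007,0],[0,0,0,0.005,0],[0,0,0,0.002,0],[0,0,0,0,0]])

```text
t: 32.33
ee_pos: [0.5688, -0.0644, 0.1479]
orientation: [-3.128, -0.183, 0.002]
force: [-2.4, -2.1, 3.5]
width: 0.0007
grip_force: 1.9
```

Emit:
play_rows(rows=[[0,0,0,0.002,0],[0,0,0,0.0015,0],[0,0,0,0.0015,0],[0,0,0,0.0005,0],[0,0,0,0,0]])

```text
t: 32.95
ee_pos: [0.5689, -0.0643, 0.1433]
orientation: [-3.128, -0.183, 0.001]
force: [-3.3, -2.6, 7.0]
width: -0.0
grip_force: 3.3
```

Emit:
play_rows(rows=[[0,0,0,0.0006,0],[0,0,0,0.0004,0],[0,0,0,0,0],[0,0,0,0,0],[0,0,0,0,0],[0,0,0,0,0],[0,0,0,0,0],[0,0,0,0,0],[0,0,0,0,0]])

```text
t: 34.08
ee_pos: [0.5689, -0.0643, 0.1432]
orientation: [-3.129, -0.183, -0.0]
force: [-4.2, -2.3, 9.9]
width: 0.0006
grip_force: 4.8
```

Emit:
play_rows(rows=[[0,0,0,-0.008,0],[0,0,0,-0.012,0],[0,0,0,-0.015,0],[0,0,0,-0.02,0],[0,0,0,-0.02,0],[0.4,-0.04,0,0,0],[0.7,-0.05,0,0,0],[0.7,-0.013,0,0,0],[0.7,0,0,0,0]])

```text
t: 35.2
ee_pos: [0.4668, -0.0762, 0.217]
orientation: [-3.127, -0.184, -0.0]
force: [0.5, -0.1, -0.3]
width: 0.0373
grip_force: 0.0
```

Run:
```python
from h import *
go('regrip',fr(FOOT,GY,-.104),.0308,GY)
```

```text
regrip spin 0.002 shift in final frame (np.float64(-0.0005), np.float64(-0.0004), np.float64(0.1862)) t 35.2 F [ 0.5 -0.1 -0.3] w 0.0373 0.0
```

Emit:
play_rows(rows=[[0.7,0,0,0.05,0],[0.7,0,0,0.05,0],[0.7,0,0,0.05,0],[0.7,0,0,0.036,0],[0.7,0,0,0,0],[0.7,0.025,0,0,0],[0.7,0.015,0,0,0],[0,0,0,0,0],[0,0,0,0,0],[0,0,0,0,0],[0,0,0,0,0],[0,0,0,0,0]], squeeze=45)

```text
t: 36.7
ee_pos: [0.5057, -0.0708, 0.0308]
orientation: [-3.128, -0.183, 0.002]
force: [-1.4, -0.6, 2.2]
width: 0.0449
grip_force: 45.0
```

Emit:
play_rows(rows=[[0,0,0,-0.004,0],[0,0,0,-0.008,0],[0,-0.02,0,0,0],[0,-0.03,0,0,0],[0,-0.04,0,0,0],[0,0,0,-0.03,0],[0,0,0,-0.05,0],[0,0,0,-0.05,0],[0,0,0,-0.05,0],[0,0,0,0,0]])

```text
t: 37.95
ee_pos: [0.4192, -0.0831, 0.2274]
orientation: [-3.131, -0.184, -0.013]
force: [-0.5, -0.2, -3.9]
width: 0.0447
grip_force: 44.9
```

Emit:
play_rows(rows=[[0,0,0,0,-0.166],[0,0,0,0,-0.166],[0,0,0,0,-0.166],[0,0,0,0,-0.166],[0,0,0,0,-0.167],[0,0,0,0,-0.167],[0,0,0,0,0]])

```text
t: 38.83
ee_pos: [0.416, -0.0822, 0.2203]
orientation: [-2.658, -1.654, -0.001]
force: [0.2, 1.2, -4.1]
width: 0.0447
grip_force: 44.9
```

Run:
```python
from h import *
go('tray',fr(MID,TY,-.022,0),.126,TY)
```

```text
tray spin -0.0 shift in final frame (np.float64(0.3741), np.float64(-0.0561), np.float64(0.0943)) t 38.83 F [ 0.2  1.2 -4.1] w 0.0447 44.9
```

Emit:
play_rows(rows=[[0,0.03,-0.004,0,0],[0,0.045,-0.007,0,0],[0,0.05,-0.0075,0,0],[0,0.05,-0.0075,0,0],[0,0.05,-0.0075,0,0],[0,0.05,-0.0075,0,0],[0,0.05,-0.0075,0,0],[0,0.035,-0.006,0,0],[0,0.014,-0.0015,0.03,0],[0,0,0,0.04,0],[0,0,0,0,0],[0,0,0,0,0]])

```text
t: 40.33
ee_pos: [0.5314, 0.2785, 0.1561]
orientation: [-2.66, -1.656, -0.005]
force: [-0.3, 1.1, -2.2]
width: 0.0446
grip_force: 44.9
```

Run:
```python
from h import *
go('tray',fr(MID,TY,-.022,0),.126,TY)
```

```text
tray spin 0.0 shift in final frame (np.float64(-0.0005), np.float64(-0.0004), np.float64(0.0301)) t 40.33 F [-0.3  1.1 -2.2] w 0.0446 44.9
```

Emit:
play_rows(rows=[[0,0,0,0.012,0],[0,0,0,0.01,0],[0,0,0,0.004,0],[0,0,0,0.002,0],[0,0,0,0.001,0],[0,0,0,0,0]])

```text
t: 41.08
ee_pos: [0.5311, 0.2789, 0.1266]
orientation: [-2.659, -1.658, -0.005]
force: [-0.0, 1.3, -3.0]
width: 0.0449
grip_force: 44.9
```

Emit:
play_rows(rows=[[0,0,0,0.001,0],[0,0,0,0.0007,0],[0,0,0,0,0]])

```text
t: 41.45
ee_pos: [0.5313, 0.2789, 0.1259]
orientation: [-2.659, -1.658, -0.007]
force: [-0.9, 0.6, 2.9]
width: 0.0446
grip_force: 45.0
```

Emit:
play_rows(rows=[[0.68,0,0,0,0],[0.68,0,0,0,0],[0.68,0,0,0,0],[0.68,0,0,-0.03,0],[0.68,0,0,-0.05,0],[1,0,0,-0.06,0],[1,0,0,0,0.17],[1,0,0,0,0.17],[1,0,0,0,0.17],[1,0,0,0,0.17],[1,0,0,0,0.17],[1,0,0,0,0.17]])

```text
t: 42.95
ee_pos: [0.5314, 0.2776, 0.2645]
orientation: [-3.13, -0.14, 0.002]
force: [-0.5, -0.5, 1.0]
width: 0.0938
grip_force: 0.0
```

Emit:
play_rows(rows=[[1,0,0,0,0.17],[1,0,0,0,0.17],[1,0,0,0,0.17],[1,0,0,0,0.17],[1,0,0,0,0.157],[1,0,0,0,0],[1,0,0,0,0]])

```text
t: 43.82
ee_pos: [0.5423, 0.2424, 0.2633]
orientation: [-2.939, 1.04, 0.025]
force: [-0.2, 0.4, -0.1]
width: 0.094
grip_force: 0.0
```

Run:
```python
from h import *
y=np.radians(-42.6);go('alu',fr((.347,-.3400),y,-.032),.18,y)
snap('scene','s3');crop('s3',100,120,200,150,4,'c7')
```

```text
alu spin 0.064 shift in final frame (np.float64(0.2185), np.float64(0.5609), np.float64(0.0833)) t 43.83 F [-0.2  0.4 -0.1] w 0.094 0.0
```

View pics/c7.png

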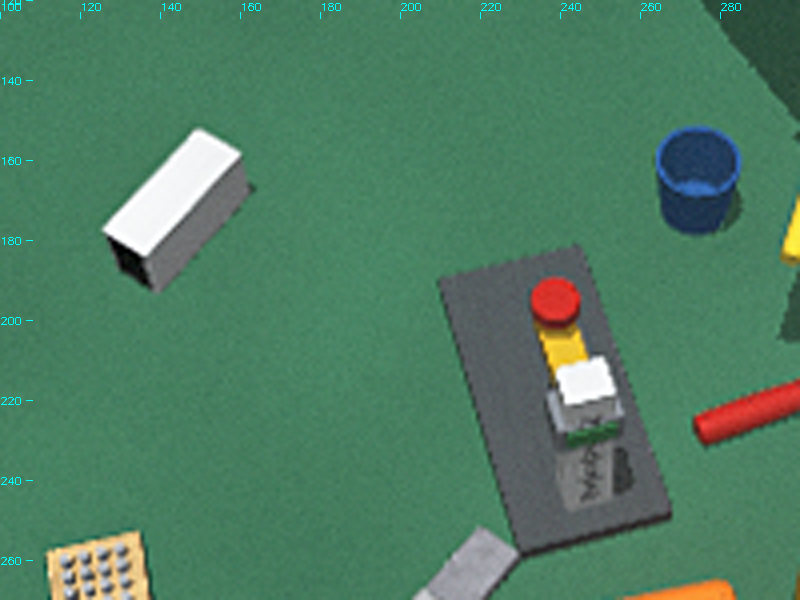

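The alu bar is unmoved (corners (197,128),(241,153),(148,258),(104,230)).

Emit:
play_rows(rows=[[1,0.0,0.0,0,0.064],[1,0.022,0.056,0,0],[1,0.022,0.056,0,0],[1,0.022,0.056,0,0],[1,0.022,0.056,0,0],[1,0.022,0.056,0,0],[1,0.022,0.056,0,0],[1,0.022,0.056,0,0],[1,0.022,0.056,0,0],[1,0.022,0.056,0,0],[1,0.022,0.056,0.04,0],[1,0,0,0.03,0]])

```text
t: 45.38
ee_pos: [0.346, -0.3353, 0.1776]
orientation: [-2.91, 1.098, 0.035]
force: [-0.4, 0.9, -0.0]
width: 0.094
grip_force: 0.0
```

Emit:
play_rows(rows=[[1,0,0,0,0],[1,0,0,0,0]])

```text
t: 45.62
ee_pos: [0.3486, -0.3323, 0.1804]
orientation: [-2.915, 1.088, 0.031]
force: [-0.9, -1.3, -0.2]
width: 0.0937
grip_force: 0.0
```

Run:
```python
from h import *
snap('wrist','w5')
y=np.radians(-42.6);go('alu',fr((.347,-.3400),y,-.032),.18,y)
```

```text
alu spin 0.03 shift in final frame (np.float64(-0.0283), np.float64(0.007), np.float64(0.0009)) t 45.67 F [ 0.6 -0.2  0.2] w 0.0943 0.0
```

View pics/w5.png

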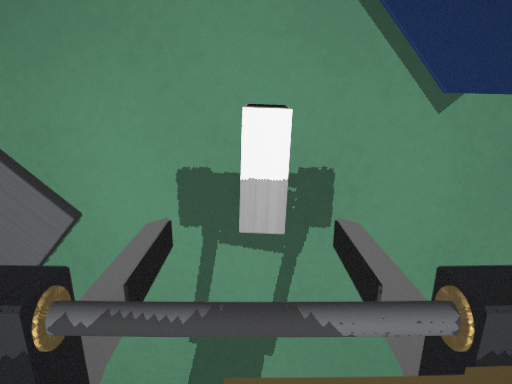

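Wrist view: alu top face corners (243,107),(292,109),(286,234),(239,232).

Run:
```python
from h import *
q=np.array([atz('w5',u,v,.060) for u,v in[(243,107),(292,109),(286,234),(239,232)]]);d=(q[0]+q[1]-q[2]-q[3])/2
print(q.round(4),np.linalg.norm(d),np.linalg.norm(q[0]-q[1]))
y=np.arctan2(d[1],d[0]);m=q.mean(0);print(m,np.degrees(y))
M=R.from_rotvec(env.state()['orientation']).as_matrix();print(M.round(4))
go('alu',fr(m,y,-.032),.02,y)
```

```text
[[ 0.4052 -0.3665  0.06  ]
 [ 0.3758 -0.3979  0.06  ]
 [ 0.2871 -0.3185  0.06  ]
 [ 0.3185 -0.2849  0.06  ]] 0.11905034862182963 0.04292184539027579
[ 0.346654   -0.34193286  0.06      ] -42.5435199278877
[[ 0.7557 -0.6548 -0.0072]
 [-0.6543 -0.7555  0.0346]
 [-0.0281 -0.0214 -0.9994]]
alu spin 0.029 shift in final frame (np.float64(-0.0272), np.float64(0.0086), np.float64(0.1609)) t 45.67 F [ 0.6 -0.2  0.2] w 0.0943 0.0
```

Emit:
play_rows(rows=[[1,-0.009,0.003,0,0.029],[1,-0.009,0.003,0,0],[1,-0.009,0.0025,0,0],[1,0,0,0,0],[1,0,0,0,0]])

```text
t: 46.3
ee_pos: [0.3225, -0.3202, 0.1798]
orientation: [-2.898, 1.13, 0.034]
force: [0.1, -0.0, 0.0]
width: 0.0942
grip_force: 0.0
```

Run:
```python
from h import *
s=env.state();print(s['joint_pos'].round(3),R.from_rotvec(s['orientation']).as_matrix().round(4))
y=np.radians(-42.5)
go('alu',fr((.3467,-.3415),y,-.032),.02,y)
```

```text
[-0.919 -0.095  1.604  0.015  1.668  1.397] [[ 0.7358 -0.6771 -0.009 ]
 [-0.6765 -0.7356  0.0369]
 [-0.0316 -0.0211 -0.9993]]
alu spin -0.002 shift in final frame (np.float64(0.0002), np.float64(-0.0007), np.float64(0.1598)) t 46.3 F [ 0.1 -0.   0. ] w 0.0942 0.0
```

The tool is tilted about 2°: the last spin ran into joint 6's range. That is tolerable, but I'll compute shifts with the true tool axes from here and avoid that spin.

```bash
cat >> h.py <<'E'
def go(name,xy,z,yaw):
    s=env.state();M=R.from_rotvec(s['orientation']).as_matrix();psi=np.arctan2(M[1,0],M[0,0])
    w=(psi-yaw+np.pi)%(2*np.pi)-np.pi
    d=(M@R.from_rotvec([0,0,w]).as_matrix()).T@(np.r_[xy,z]-s['ee_pos'])
    print(name,'spin',round(w,3),'shift',d.round(4),'t',round(s['t'],2),'F',s['force'].round(1),'tilt z',M[:,2].round(3),'j6',round(s['joint_pos'][5],2))
E
python3 - <<'E'
from h import *
y=np.radians(-42.5)
go('alu',fr((.3467,-.3415),y,-.032),.02,y)
E
```

```text
alu spin -0.002 shift [0.0053 0.0027 0.1597] t 46.3 F [ 0.1 -0.   0. ] tilt z [-0.009  0.037 -0.999] j6 1.4
```

Emit:
play_rows(rows=[[1,0.002,0.001,0.04,0],[1,0.002,0.001,0.045,0],[1,0.001,0.001,0.04,0],[0.75,0,0,0.02,0],[0.7,0,0,0.012,0],[0.7,0,0,0,0],[0,0,0,0,0],[0,0,0,0,0],[0,0,0,0,0],[0,0,0,0,0],[0,0,0,0,0]])

```text
t: 47.68
ee_pos: [0.3234, -0.3205, 0.0237]
orientation: [-2.898, 1.13, 0.031]
force: [0.8, 1.4, 5.5]
width: 0.0445
grip_force: 45.0
```

Run:
```python
from h import *
y=np.radians(-42.5)
go('alu',fr((.3467,-.3415),y,-.032),.02,y)
print(env.state()['width'],env.state()['ee_pos'],env.state()['grip_force'])
```

```text
alu spin -0.001 shift [-0.0005 -0.0002  0.0037] t 47.67 F [0.8 1.4 5.5] tilt z [-0.008  0.036 -0.999] j6 1.39
0.04453829543759394 [ 0.32340517 -0.32046554  0.02369402] 44.974833726882935
```

Emit:
play_rows(rows=[[0,0,0,-0.012,0],[0,0,0,-0.03,0],[0,0,0,-0.04,0],[0,0,0,-0.03,0],[0,0,0,0,-0.143],[0,0,0,0,-0.143],[0,0,0,0,-0.143],[0,0,0,0,-0.143],[0,0,0,0,-0.143],[0,0,0,0,-0.142],[0,0,0,0,0]])

```text
t: 49.05
ee_pos: [0.3231, -0.3239, 0.1339]
orientation: [-3.098, -0.173, 0.013]
force: [-0.4, 1.2, -2.7]
width: 0.0447
grip_force: 45.0
```

Run:
```python
from h import *
go('front',fr(FOOT,GY,-.16),.125,GY)
print(env.state()['width'],env.state()['grip_force'],env.state()['ee_pos'])
```

```text
front spin -0.004 shift [ 0.1147 -0.2294  0.0172] t 49.05 F [-0.4  1.2 -2.7] tilt z [-0.011  0.038 -0.999] j6 0.54
0.044660575936465705 44.961122274398804 [ 0.32309039 -0.32390681  0.13393726]
```

Emit:
play_rows(rows=[[0,0.016,-0.033,0.002,-0.004],[0,0.0165,-0.033,0.002,0],[0,0.0165,-0.033,0.003,0],[0,0.0165,-0.033,0.003,0],[0,0.0165,-0.033,0.003,0],[0,0.0165,-0.033,0.003,0],[0,0.0165,-0.0315,0.002,0],[0,0,0,0.03,0],[0,0,0,0.025,0],[0,0,0,0.01,0],[0,0,0,0,0]])

```text
t: 50.42
ee_pos: [0.4099, -0.0799, 0.0592]
orientation: [-3.098, -0.18, 0.014]
force: [-0.3, -0.5, -2.4]
width: 0.045
grip_force: 45.0
```

Run:
```python
from h import *
go('anv',fr(FOOT,GY,-.064),.052,GY)
print(env.state()['width'],env.state()['grip_force'],env.state()['ee_pos'])
```

```text
anv spin 0.001 shift [0.0964 0.0028 0.0065] t 50.42 F [-0.3 -0.5 -2.4] tilt z [-0.011  0.038 -0.999] j6 1.09
0.04499346897566418 44.961698055267334 [ 0.40987466 -0.07985876  0.0592272 ]
```

Emit:
play_rows(rows=[[0,0,0.0025,0.006,0],[0,0.025,0,0,0],[0,0.035,0,0,0],[0,0.025,0,0,0],[0,0.01,0,0,0],[0,0,0,0,0],[0,0,0,0,0]])

```text
t: 51.3
ee_pos: [0.5042, -0.0712, 0.0531]
orientation: [-3.099, -0.181, 0.012]
force: [0.5, -0.5, -1.6]
width: 0.0448
grip_force: 45.0
```

Run:
```python
from h import *
go('anv',fr(FOOT,GY,-.064),.0445,GY)
snap('scene','s4');crop('s4',190,150,133,100,6,'c8')
```

```text
anv spin 0.002 shift [0.0018 0.0007 0.0086] t 51.3 F [ 0.5 -0.5 -1.6] tilt z [-0.01   0.037 -0.999] j6 1.17
```

View pics/c8.png

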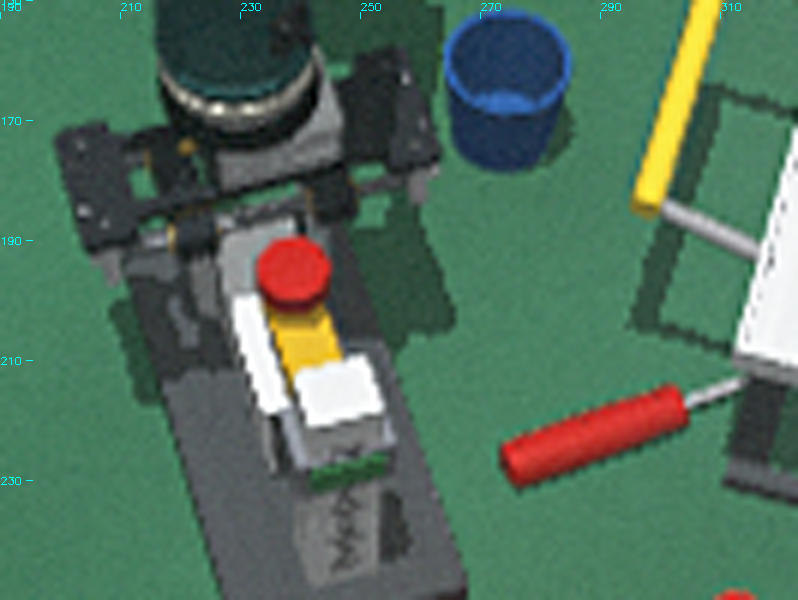

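The alu bar lies under the foot along the gauge, with its back end just before the column. Lowering.

Emit:
play_rows(rows=[[0,0.0015,0,0.004,0],[0,0,0,0.002,0],[0,0,0,0.001,0],[0,0,0,0,0]])

```text
t: 51.85
ee_pos: [0.5063, -0.0705, 0.046]
orientation: [-3.098, -0.182, 0.012]
force: [1.0, 0.6, -3.1]
width: 0.045
grip_force: 45.0
```

Emit:
play_rows(rows=[[0,0,0,0.001,0],[0,0,0,0.001,0],[0,0,0,0,0]])

```text
t: 52.22
ee_pos: [0.5066, -0.0706, 0.0446]
orientation: [-3.099, -0.182, 0.01]
force: [-0.6, 0.4, -0.6]
width: 0.0447
grip_force: 45.0
```

Emit:
play_rows(rows=[[0,0,0,0.001,0],[0,0,0,0,0]])

```text
t: 52.48
ee_pos: [0.5067, -0.0705, 0.0445]
orientation: [-3.099, -0.182, 0.01]
force: [-1.5, 1.4, 5.2]
width: 0.0448
grip_force: 45.0
```

Emit:
play_rows(rows=[[0.7,0,0,0,0],[0.7,0,0,0,0],[0.7,0,0,0,0],[0.7,-0.02,0,0,0],[0.7,-0.02,0,-0.02,0],[0.7,0,-0.002,-0.055,0],[0.2,0,-0.002,-0.06,0],[0,0,-0.002,-0.04,0],[0,0.02,0,0,0],[0,0.04,0,0,0],[0,0.04,0,0,0],[0,0.003,0,0,0]])

```text
t: 53.98
ee_pos: [0.5712, -0.0634, 0.2163]
orientation: [-3.098, -0.183, 0.014]
force: [-1.1, 0.4, -0.4]
width: 0.0092
grip_force: 0.0
```

Run:
```python
from h import *
go('cap',fr(FOOT,GY,0),.16,GY);print(env.state()['ee_pos'])
```

```text
cap spin 0.003 shift [-0.0013  0.0026  0.0562] t 53.98 F [-1.1  0.4 -0.4] tilt z [-0.011  0.038 -0.999] j6 1.23
[ 0.57118104 -0.06335379  0.21628218]
```

Emit:
play_rows(rows=[[0,-0.001,0.0015,0.024,0],[0,0,0.001,0.006,0],[0,0,0,0.005,0],[0,0,0,0.006,0],[0,0,0,0.006,0],[0,0,0,0.006,0],[0,0,0,0.003,0],[0,0,0,0,0]])

```text
t: 54.98
ee_pos: [0.5689, -0.0645, 0.1619]
orientation: [-3.099, -0.182, 0.01]
force: [0.1, -2.4, 2.3]
width: 0.0005
grip_force: 1.5
```

Emit:
play_rows(rows=[[0,0,0,0.0015,0],[0,0,0,0.001,0],[0,0,0,0.0008,0],[0,0,0,0,0]])

```text
t: 55.48
ee_pos: [0.5689, -0.0641, 0.1587]
orientation: [-3.099, -0.182, 0.01]
force: [0.1, -2.4, 2.2]
width: 0.0006
grip_force: 1.6
```

Emit:
play_rows(rows=[[0,0,0,0.0015,0],[0,0,0,0.001,0],[0,0,0,0.0008,0],[0,0,0,0,0]])

```text
t: 55.98
ee_pos: [0.5688, -0.0639, 0.1554]
orientation: [-3.099, -0.182, 0.01]
force: [1.4, -2.2, 3.3]
width: 0.0004
grip_force: 1.7
```

Emit:
play_rows(rows=[[0,0,0,0.0008,0],[0,0,0,0.0008,0],[0,0,0,0.0006,0],[0,0,0,0,0],[0,0,0,0,0]])

```text
t: 56.6
ee_pos: [0.5689, -0.0639, 0.1552]
orientation: [-3.099, -0.182, 0.008]
force: [-1.8, -2.2, 10.2]
width: 0.0008
grip_force: 4.8
```

Contact at 0.1552 m, as expected for 60 mm. Hold, then retreat and regrip.

Emit:
play_rows(rows=[[0,0,0,0,0],[0,0,0,0,0],[0,0,0,0,0],[0,0,0,0,0],[0,0,0,0,0],[0,0,0,0,0],[0,0,0,0,0],[0,0,0,0,0]])

```text
t: 57.6
ee_pos: [0.5689, -0.0639, 0.1552]
orientation: [-3.099, -0.182, 0.008]
force: [-1.6, -2.2, 10.1]
width: 0.0006
grip_force: 4.8
```

Emit:
play_rows(rows=[[0,0,0,-0.008,0],[0,0,0,-0.012,0],[0,0,0,-0.015,0],[0,0,-0.002,-0.026,0],[0.4,-0.04,0,0,0],[0.7,-0.05,0,0,0],[0.7,-0.013,0,0,0],[0.7,0,0,0,0],[0.7,0,0,0,0]])

```text
t: 58.72
ee_pos: [0.4675, -0.0761, 0.2146]
orientation: [-3.098, -0.182, 0.011]
force: [-0.1, 0.1, 0.1]
width: 0.0468
grip_force: 0.0
```

Run:
```python
from h import *
go('regrip',fr(FOOT,GY,-.104),.0445,GY);print(env.state()['ee_pos'])
```

```text
regrip spin 0.003 shift [-0.0005  0.0062  0.17  ] t 58.73 F [-0.1  0.1  0.1] tilt z [-0.009  0.038 -0.999] j6 1.15
[ 0.46750093 -0.07608569  0.21459264]
```

Emit:
play_rows(rows=[[0.7,0,0.002,0.045,0],[0.7,0,0.002,0.05,0],[0.7,0,0.002,0.045,0],[0.7,0,0,0.03,0],[0.7,0,0,0,0],[0.7,0.025,0,0,0],[0.7,0.015,0,0,0],[0,0,0,0,0],[0,0,0,0,0],[0,0,0,0,0],[0,0,0,0,0],[0,0,0,0,0]], squeeze=45)

```text
t: 60.22
ee_pos: [0.5052, -0.0708, 0.0447]
orientation: [-3.098, -0.182, 0.011]
force: [-0.3, 2.2, 2.7]
width: 0.045
grip_force: 44.9
```

Emit:
play_rows(rows=[[0,0,0,-0.004,0],[0,0,0,-0.008,0],[0,-0.02,0,0,0],[0,-0.03,0,0,0],[0,-0.04,0,0,0],[0,0,0,-0.03,0],[0,0,0,-0.05,0],[0,0,0,-0.05,0],[0,0,0,-0.05,0],[0,0,0,0,0],[0,0,0,0,0]])

```text
t: 61.6
ee_pos: [0.4173, -0.0887, 0.2353]
orientation: [-3.098, -0.182, 0.014]
force: [-0.6, 0.4, -3.5]
width: 0.0445
grip_force: 44.9
```

Emit:
play_rows(rows=[[0,0,0,0,-0.166],[0,0,0,0,-0.166],[0,0,0,0,-0.166],[0,0,0,0,-0.166],[0,0,0,0,-0.167],[0,0,0,0,-0.167],[0,0,0,0,0]])

```text
t: 62.48
ee_pos: [0.4168, -0.0885, 0.2339]
orientation: [-2.633, -1.638, -0.013]
force: [0.4, -0.8, -2.2]
width: 0.0448
grip_force: 44.9
```

Run:
```python
from h import *
go('tray',fr(MID,TY,-.022,.085),.22,TY);print(env.state()['ee_pos'],env.state()['width'])
```

```text
tray spin -0.001 shift [ 0.3788 -0.1438  0.029 ] t 62.48 F [ 0.4 -0.8 -2.2] tilt z [-0.014  0.039 -0.999] j6 0.1
[ 0.41679002 -0.08845871  0.23390773] 0.04482620308375907
```

Emit:
play_rows(rows=[[0,0.03,-0.011,0.002,0],[0,0.042,-0.016,0.003,0],[0,0.045,-0.017,0.003,0],[0,0.045,-0.017,0.003,0],[0,0.045,-0.017,0.003,0],[0,0.045,-0.017,0.003,0],[0,0.045,-0.017,0.003,0],[0,0.042,-0.016,0.003,0],[0,0.03,-0.012,0.003,0],[0,0.01,-0.004,0.02,0],[0,0,0,0.02,0],[0,0,0,0,0]])

```text
t: 63.98
ee_pos: [0.4528, 0.3163, 0.1814]
orientation: [-2.636, -1.641, -0.006]
force: [-0.5, -0.6, -2.0]
width: 0.0447
grip_force: 44.9
```

Run:
```python
from h import *
go('tray',fr(MID,TY,-.022,.085),.1397,TY);print(env.state()['ee_pos'],env.state()['width'])
snap('scene','s5');crop('s5',270,110,200,150,4,'c9')
```

```text
tray spin -0.0 shift [-0.0006  0.003   0.0416] t 63.98 F [-0.5 -0.6 -2. ] tilt z [-0.016  0.033 -0.999] j6 0.94
[0.45280611 0.31627284 0.18136872] 0.04474295989776744
```

View pics/c9.png

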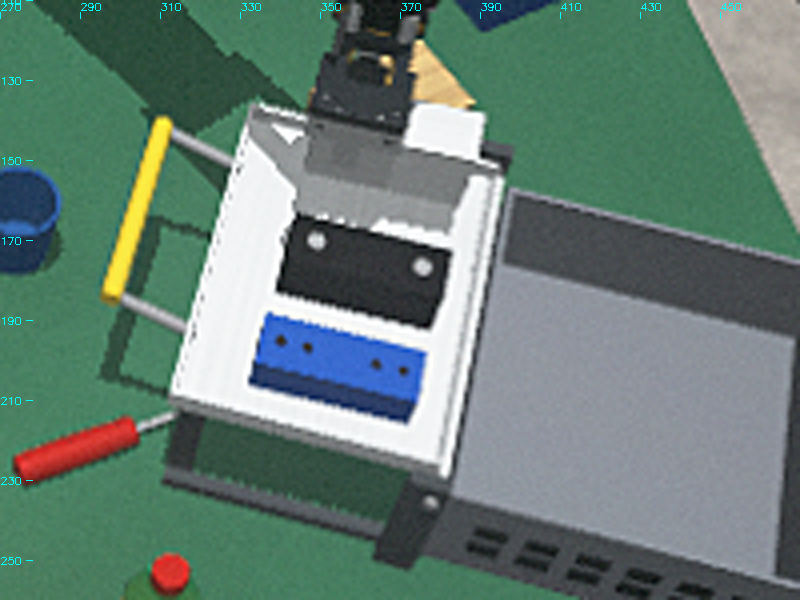

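Blue and black lie straight on the tray, and the alu bar hangs over the third slot. Lowering.

Emit:
play_rows(rows=[[0,0,0.003,0.01,0],[0,0,0.003,0.01,0],[0,0,0,0.01,0],[0,0,0,0.005,0],[0,0,0,0.003,0],[0,0,0,0.001,0],[0,0,0,0,0]])

```text
t: 64.9
ee_pos: [0.4599, 0.316, 0.1465]
orientation: [-2.634, -1.643, -0.019]
force: [0.0, -0.6, -3.3]
width: 0.0446
grip_force: 44.9
```

Emit:
play_rows(rows=[[0,0,0,0.003,0],[0,0,0,0.0015,0],[0,0,0,0.001,0],[0,0,0,0,0]])

```text
t: 65.4
ee_pos: [0.4596, 0.3161, 0.1405]
orientation: [-2.635, -1.643, -0.018]
force: [0.3, -0.3, -3.1]
width: 0.0451
grip_force: 44.9
```

Emit:
play_rows(rows=[[0,0,0,0.001,0],[0,0,0,0.001,0],[0,0,0,0,0]])

```text
t: 65.78
ee_pos: [0.4599, 0.3164, 0.14]
orientation: [-2.635, -1.643, -0.02]
force: [-2.2, 0.0, 5.2]
width: 0.0446
grip_force: 44.9
```

Emit:
play_rows(rows=[[0.65,0,0,0,0],[0.65,0,0,0,0],[0.65,0,0,0,0],[0.65,0,0,-0.03,0],[0.65,0,0,-0.05,0],[0.65,0,0,-0.05,0],[0.65,-0.04,0,0,0],[0.65,-0.05,0,0,0],[0.65,-0.04,0,0,0],[0.65,0,0,0,0]])

```text
t: 67.03
ee_pos: [0.4032, 0.1933, 0.2653]
orientation: [-2.637, -1.64, -0.021]
force: [0.0, -0.1, -0.3]
width: 0.061
grip_force: 0.0
```

Emit:
play_rows(rows=[[0.65,0,0,0,-0.157],[0.65,0,0,0,-0.157],[0.65,0,0,0,-0.157],[0.65,0,0,0,-0.157],[0.65,0,0,0,-0.157],[0.65,0,0,0,-0.157],[0.65,0,0,0,-0.157],[0.65,0,0,0,-0.157],[0.65,0,0,0,-0.157],[0.65,0,0,0,-0.157],[0.65,0,0,0,0]])

```text
t: 68.4
ee_pos: [0.4042, 0.1955, 0.2645]
orientation: [-0.708, -3.042, -0.054]
force: [-0.1, 0.2, 0.4]
width: 0.061
grip_force: 0.0
```

Run:
```python
from h import *
print(env.state()['ee_pos'],env.state()['width'])
go('handle',(.4697,.1525),.21,TY+np.pi/2)
snap('scene','s6');crop('s6',270,110,200,150,4,'c10')
```

```text
[0.40415261 0.19548713 0.26453923] 0.06102180097400966
handle spin 0.0 shift [-0.0791 -0.0112  0.0523] t 68.4 F [-0.1  0.2  0.4] tilt z [-0.01   0.038 -0.999] j6 -0.81
```

View pics/c10.png

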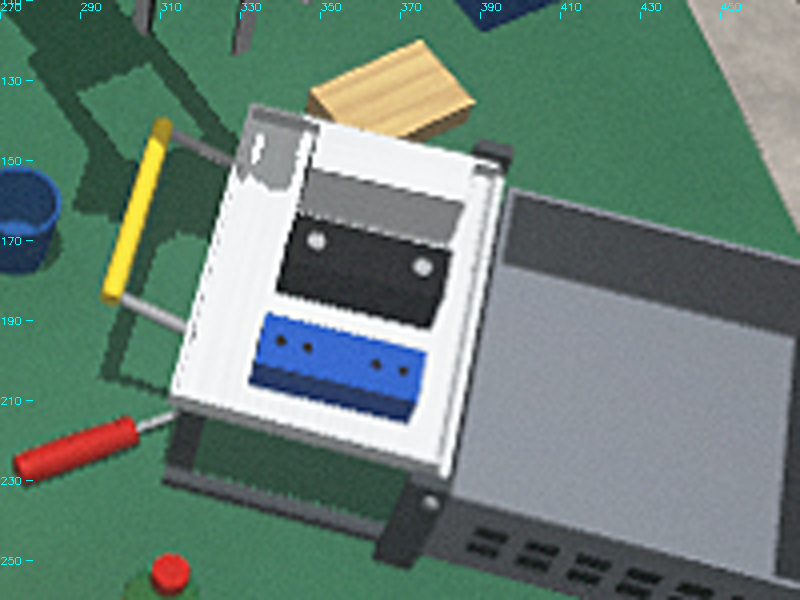

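All three bars lie flat and parallel on the tray, handle free at (137,210). That makes more than the 14 pictures allowed, so I'll check the rest by numbers only.

Emit:
play_rows(rows=[[0.65,-0.03,-0.004,0.01,0],[0.65,-0.03,-0.004,0.02,0],[0.65,-0.019,-0.003,0.022,0],[0.65,0,0,0,0],[0.65,0,0,0,0]])

```text
t: 69.08
ee_pos: [0.4692, 0.1525, 0.2114]
orientation: [-0.707, -3.043, -0.054]
force: [0.4, 0.2, -0.6]
width: 0.061
grip_force: 0.0
```

Run:
```python
from h import *
print(env.state()['ee_pos'],env.state()['width'])
go('handle',(.4697,.1525),.126,TY+np.pi/2)
snap('wrist','w6')
# yellow handle in the wrist view
im=cv2.cvtColor(cv2.imread('pics/w6.png'),cv2.COLOR_BGR2HSV)
m=cv2.inRange(im,(22,150,80),(34,255,255));n,l,st,c=cv2.connectedComponentsWithStats(m)
for i in range(1,n):
    if st[i,4]>150:
        print(st[i],c[i])
        pts=np.argwhere(l==i)[:,::-1].astype(np.float32);print(cv2.minAreaRect(pts))
        print(atz('w6',*c[i],.15))
```

```text
[0.46924825 0.1525349  0.21136207] 0.06095631152051482
handle spin 0.001 shift [-0.0025 -0.0024  0.0853] t 69.08 F [ 0.4  0.2 -0.6] tilt z [-0.009  0.038 -0.999] j6 -0.94
[ 240   85   22  217 3949] [249.68979488 187.97543682]
((250.5, 193.0), (21.0, 216.0), 0.0)
[0.45837944 0.15785601 0.15      ]
```

Emit:
play_rows(rows=[[0.65,-0.001,-0.001,0.03,0],[0.65,-0.001,-0.001,0.03,0],[0.65,0,0,0.02,0],[0.65,0,0,0.005,0],[0.65,0,0,0,0],[0,0,0,0,0],[0,0,0,0,0],[0,0,0,0,0],[0,0,0,0,0],[0,0,0,0,0],[0,0,0,0,0],[0,0,0,0,0]], squeeze=40)

```text
t: 70.62
ee_pos: [0.4695, 0.1526, 0.1255]
orientation: [-0.707, -3.043, -0.054]
force: [-0.2, 1.0, -0.5]
width: 0.015
grip_force: 40.0
```

Run:
```python
from h import *
s=env.state();M=R.from_rotvec(s['orientation']).as_matrix()
d=np.array([np.cos(TY),np.sin(TY),0])
H=lambda t:-(.26*np.cos(t)-.03*np.sin(t))*d+np.array([0,0,.26*np.sin(t)+.03*np.cos(t)])
T=np.arange(0,1.01,.05)
for a,b in zip(T,T[1:]):print(round(b,2),(M.T@(H(b)-H(a))).round(4))
```

```text
0.05 [ 0.0003  0.0022 -0.0129]
0.1 [ 0.0003  0.0028 -0.0128]
0.15 [ 0.0003  0.0035 -0.0126]
0.2 [ 0.0003  0.0041 -0.0124]
0.25 [ 0.0003  0.0047 -0.0122]
0.3 [ 0.0003  0.0053 -0.0119]
0.35 [ 0.0003  0.0059 -0.0117]
0.4 [ 0.0003  0.0065 -0.0114]
0.45 [ 0.0003  0.0071 -0.011 ]
0.5 [ 0.0003  0.0076 -0.0106]
0.55 [ 0.0002  0.0081 -0.0103]
0.6 [ 0.0002  0.0086 -0.0098]
0.65 [ 0.0002  0.0091 -0.0094]
0.7 [ 0.0002  0.0096 -0.0089]
0.75 [ 0.0002  0.01   -0.0084]
0.8 [ 0.0002  0.0104 -0.0079]
0.85 [ 0.0002  0.0108 -0.0074]
0.9 [ 0.0002  0.0111 -0.0069]
0.95 [ 0.0001  0.0115 -0.0063]
1.0 [ 0.0001  0.0118 -0.0057]
```

Emit:
play_rows(rows=[[0,0.0003,0.0022,-0.0129,0],[0,0.0003,0.0028,-0.0128,0],[0,0.0003,0.0035,-0.0126,0],[0,0.0003,0.0041,-0.0124,0],[0,0.0003,0.0047,-0.0122,0],[0,0.0003,0.0053,-0.0119,0],[0,0.0003,0.0059,-0.0117,0],[0,0.0003,0.0065,-0.0114,0],[0,0,0,0,0]])

```text
t: 71.75
ee_pos: [0.4837, 0.1808, 0.2262]
orientation: [-0.707, -3.044, -0.051]
force: [0.3, -6.3, -2.3]
width: 0.0148
grip_force: 40.0
```

Run:
```python
from h import *
d=np.array([np.cos(TY),np.sin(TY)]);s=env.state()
print((s['ee_pos'][:2]-[.5845,.3858])@d,s['ee_pos'][2]+.019-.115,'exp .4:',-(.26*np.cos(.4)-.03*np.sin(.4)),.26*np.sin(.4)+.03*np.cos(.4),s['force'],s['width'])
```

```text
-0.22844203477879257 0.13023694345383469 exp .4: -0.22779330817149063 0.1288805988203357 [ 0.29461769 -6.33290294 -2.3246179 ] 0.014827486785127408
```

Emit:
play_rows(rows=[[0,0.0002,0.0036,-0.0055,0],[0,0.0002,0.0036,-0.0055,0],[0,0.0001,0.0038,-0.0053,0],[0,0.0001,0.0038,-0.0053,0],[0,0.0001,0.0041,-0.0051,0],[0,0.0001,0.0041,-0.0051,0],[0,0.0001,0.0043,-0.0049,0],[0,0.0001,0.0043,-0.0049,0],[0,0.0001,0.0046,-0.0047,0],[0,0.0001,0.0046,-0.0047,0],[0,0,0,0,0]])

```text
t: 73.12
ee_pos: [0.5006, 0.2143, 0.2794]
orientation: [-0.71, -3.044, -0.048]
force: [-2.3, -9.6, 3.9]
width: 0.0148
grip_force: 40.0
```

Emit:
play_rows(rows=[[0,0.0002,0.0096,-0.0089,0],[0,0.0002,0.01,-0.0084,0],[0,0.0002,0.0104,-0.0079,0],[0,0,0,0,0],[0,0,0,0,0],[0,0,0,0,0],[0,0,0,0,0],[0,0,0,0,0],[0,0,0,0,0]])

```text
t: 74.25
ee_pos: [0.5137, 0.2403, 0.3072]
orientation: [-0.711, -3.047, -0.051]
force: [-1.9, -9.6, 8.7]
width: 0.0145
grip_force: 40.0
```

```bash
cat > chk.py <<'E'
from h import *
import sys
f=sys.argv[1];snap('scene',f)
im=cv2.imread(f'pics/{f}.png');h=cv2.cvtColor(im,cv2.COLOR_BGR2HSV)
# crate interior region from initial measurement
d=np.array([np.cos(TY),np.sin(TY)]);n=np.array([-d[1],d[0]]);hg=np.array([.5845,.3863])
P=np.array([proj(f,np.r_[hg+d*x+n*y,.06]) for x,y in[(.03,-.13),(.27,-.13),(.27,.13),(.03,.13)]])
reg=np.zeros(im.shape[:2],np.uint8);cv2.fillPoly(reg,[P.astype(np.int32)],255);print('crate poly',P.round().tolist())
for nm,m in dict(blue=cv2.inRange(h,(105,150,60),(125,255,255)),dark=cv2.inRange(im,(0,0,0),(45,45,45)),white=cv2.inRange(im,(190,190,190),(255,255,255))).items():
    k,l,st,c=cv2.connectedComponentsWithStats(m&reg)
    print(nm,[(st[i].tolist(),atz(f,*c[i],.04).round(3)[:2].tolist()) for i in range(1,k) if st[i,4]>60])
print(env.state()['force'].round(1),env.state()['width'])
E
python3 chk.py s7
```

```text
crate poly [[386.0, 237.0], [466.0, 258.0], [471.0, 187.0], [397.0, 168.0]]
blue [([388, 208, 25, 31, 495], [0.665, 0.421])]
dark [([419, 206, 43, 28, 523], [0.683, 0.554])]
white [([432, 185, 38, 21, 444], [0.595, 0.619])]
[-1.3 -9.6  7.3] 0.014503308411131533
```

Emit:
play_rows(rows=[[0,0.0002,0.0108,-0.0074,0],[0,0.0002,0.0111,-0.0069,0],[0,0,0,0,0],[0,0,0,0,0],[0,0,0,0,0],[0,0,0,0,0],[0,0,0,0,0],[0,0,0,0,0]])

```text
t: 75.3
ee_pos: [0.5237, 0.2601, 0.3229]
orientation: [-0.712, -3.049, -0.054]
force: [-0.3, -8.7, 8.5]
width: 0.0151
grip_force: 40.0
```

```bash
python3 chk.py s8
python3 - <<'E'
from h import *
im=cv2.imread('pics/s8.png');h=cv2.cvtColor(im,cv2.COLOR_BGR2HSV);m=cv2.inRange(h,(105,150,50),(125,255,255));m[:, :330]=0
k,l,st,c=cv2.connectedComponentsWithStats(m);print([st[i].tolist() for i in range(1,k) if st[i,4]>60])
print([np.array(proj('s8',(*fr((.5845,.3863),TY,x,y),.115))).round() for x,y in((0,-.14),(0,.14),(.02,-.14))])
E
```

```text
crate poly [[386.0, 237.0], [466.0, 258.0], [471.0, 187.0], [397.0, 168.0]]
blue [([388, 208, 25, 31, 498], [0.665, 0.421])]
dark [([419, 206, 43, 28, 546], [0.681, 0.553])]
white [([432, 185, 38, 21, 446], [0.595, 0.619])]
[-0.2 -8.6  8.9] 0.014710346645232172
[[378, 12, 84, 103, 4485], [387, 208, 26, 31, 509]]
[array([379., 229.]), array([393., 154.]), array([386., 231.])]
```

Run:
```python
from h import *
snap('top','t8')
def f(n,lo,hi):
    im=cv2.imread(f'pics/{n}.png');h=cv2.cvtColor(im,cv2.COLOR_BGR2HSV);m=cv2.inRange(h,(105,130,50),(125,255,255))
    k,l,st,c=cv2.connectedComponentsWithStats(m[lo[1]:hi[1],lo[0]:hi[0]])
    for i in range(1,k):
        if st[i,4]>60:
            p=np.argwhere(l==i)[:,::-1].astype(np.int32)+np.array(lo,np.int32)
            q=cv2.approxPolyDP(cv2.convexHull(p),2.5,True)[:,0];print(n,st[i,4],q.tolist(),[atz(n,*map(float,a),.03).round(3)[:2].tolist() for a in q],cv2.minAreaRect(p.astype(np.float32))[1])
            print('   crate frame',[[round(float(v),3) for v in ((atz(n,*map(float,a),.03)[:2]-[.5845,.3863])@np.array([[np.cos(TY),-np.sin(TY)],[np.sin(TY),np.cos(TY)]]))] for a in q])
f('s8',(370,190),(480,290));f('t8',(20,90),(160,240))
```

```text
s8 518 [[410, 238], [395, 234], [387, 220], [390, 208], [401, 209], [412, 230]] [[0.716, 0.441], [0.696, 0.4], [0.645, 0.39], [0.605, 0.413], [0.614, 0.447], [0.691, 0.457]] (35.97006607055664, 17.736967086791992)
   crate frame [[0.108, -0.094], [0.061, -0.094], [0.03, -0.052], [0.033, -0.006], [0.067, 0.0], [0.11, -0.065]]
```

The blue bar is inside the crate, lying diagonally near the hinge side; black and alu lie further in. Lowering the tray.

Emit:
play_rows(rows=[[0,-0.0002,-0.0111,0.0069,0],[0,-0.0002,-0.0108,0.0074,0],[0,-0.0002,-0.0104,0.0079,0],[0,-0.0002,-0.01,0.0084,0],[0,-0.0002,-0.0096,0.0089,0],[0,-0.0002,-0.0091,0.0094,0],[0,-0.0002,-0.0086,0.0098,0],[0,-0.0002,-0.0081,0.0103,0],[0,-0.0003,-0.0076,0.0106,0],[0,-0.0003,-0.0071,0.011,0]])

```text
t: 76.65
ee_pos: [0.484, 0.1814, 0.227]
orientation: [-0.707, -3.046, -0.057]
force: [-1.5, -5.1, 2.2]
width: 0.015
grip_force: 40.0
```

Emit:
play_rows(rows=[[0,-0.0003,-0.0065,0.0114,0],[0,-0.0003,-0.0059,0.0117,0],[0,-0.0003,-0.0053,0.0119,0],[0,-0.0003,-0.0047,0.0122,0],[0,-0.0003,-0.0041,0.0124,0],[0,-0.0003,-0.0035,0.0126,0],[0,-0.0003,-0.0028,0.0128,0],[0,-0.0003,-0.002,0.011,0],[0,0,0,0,0],[0,0,0,0,0]])

```text
t: 77.9
ee_pos: [0.4696, 0.153, 0.1276]
orientation: [-0.706, -3.043, -0.054]
force: [-1.1, -3.6, -1.1]
width: 0.0151
grip_force: 40.0
```

Emit:
play_rows(rows=[[0,0,0,0.001,0],[0,0,0,0.001,0],[0,0,0,0,0],[0.65,0,0,0,0],[0.65,0,0,0,0],[0.65,0,0,0,0],[0.65,0,0,0,0],[0.65,0,0,0,0],[0.65,0,0,-0.03,0],[0.65,0,0,-0.05,0],[0.65,0,0,-0.05,0],[0.65,0,0,0,0]])

```text
t: 79.4
ee_pos: [0.473, 0.1484, 0.2607]
orientation: [-0.708, -3.052, -0.06]
force: [0.6, 0.1, 0.6]
width: 0.061
grip_force: 0.0
```

Emit:
play_rows(rows=[[0.65,0,-0.05,0,0],[0.65,0,-0.05,0,0],[0.65,0,-0.05,0,0],[0.65,0,-0.04,0,0],[0.65,0,0,0,0],[0.65,0,0,0,0]])

```text
t: 80.15
ee_pos: [0.3871, -0.0219, 0.2489]
orientation: [-0.706, -3.042, -0.054]
force: [0.4, 0.2, 0.0]
width: 0.0615
grip_force: 0.0
```

```bash
python3 chk.py s9
python3 - <<'E'
from h import *
snap('top','t9')
def near(n,m,lab):
    k,l,st,c=cv2.connectedComponentsWithStats(m)
    for i in range(1,k):
        if st[i,4]>100:
            p=np.argwhere(l==i)[:,::-1].astype(np.float32);(cx,cy),wh,a=cv2.minAreaRect(p)
            v=(atz(n,cx,cy,.05)[:2]-[.5845,.3863])@np.array([[np.cos(TY),-np.sin(TY)],[np.sin(TY),np.cos(TY)]])
            print(n,lab,st[i,4],np.round(wh),'crate frame',v.round(3))
for n in('s9','t9'):
    im=cv2.imread(f'pics/{n}.png');h=cv2.cvtColor(im,cv2.COLOR_BGR2HSV)
    P=np.array([proj(n,(*fr((.5845,.3863),TY,x,y),.06)) for x,y in[(.03,-.135),(.275,-.135),(.275,.135),(.03,.135)]])
    reg=np.zeros(im.shape[:2],np.uint8);cv2.fillPoly(reg,[P.astype(np.int32)],255)
    near(n,cv2.inRange(h,(100,120,50),(125,255,255))&reg,'blue');near(n,cv2.inRange(im,(0,0,0),(48,48,48))&reg,'dark');near(n,cv2.inRange(im,(195,195,195),(255,255,255))&reg,'white')
    hm=cv2.inRange(h,(22,150,80),(34,255,255));k,l,st,c=cv2.connectedComponentsWithStats(hm);print([(st[i].tolist()) for i in range(1,k) if st[i,4]>100])
b=cv2.cvtColor(cv2.imread('pics/s0.png'),cv2.COLOR_BGR2HSV);k,l,st,c=cv2.connectedComponentsWithStats(cv2.inRange(b,(22,150,80),(34,255,255)));print('s0',[(st[i].tolist()) for i in range(1,k) if st[i,4]>100])
d=cv2.absdiff(cv2.imread('pics/s0.png'),cv2.imread('pics/s9.png')).max(2)>60
k,l,st,c=cv2.connectedComponentsWithStats(cv2.morphologyEx(d.astype(np.uint8),cv2.MORPH_OPEN,np.ones((3,3))))
print('diff',[st[i].tolist() for i in range(1,k) if st[i,4]>30])
E
```

```text
crate poly [[386.0, 237.0], [466.0, 258.0], [471.0, 187.0], [397.0, 168.0]]
blue [([388, 208, 25, 31, 410], [0.665, 0.424])]
dark [([419, 206, 43, 28, 645], [0.679, 0.555])]
white [([432, 185, 38, 21, 439], [0.595, 0.619])]
[-0.4 -0.3 -0.7] 0.060697471911560406
s9 blue 505 [36. 17.] crate frame [ 0.064 -0.066]
s9 dark 737 [42. 19.] crate frame [ 0.186 -0.015]
s9 white 434 [39. 11.] crate frame [0.211 0.086]
[[295, 139, 18, 47, 234], [473, 139, 39, 117, 2288], [171, 312, 48, 57, 2173], [81, 326, 49, 57, 2350]]
t9 blue 257 [17. 16.] crate frame [ 0.069 -0.085]
t9 dark 421 [37. 11.] crate frame [ 0.183 -0.002]
t9 white 453 [34. 13.] crate frame [0.213 0.073]
[[306, 74, 37, 41, 1433], [375, 76, 39, 41, 1387], [182, 191, 31, 52, 333], [0, 203, 24, 90, 1662]]
s0 [[295, 139, 18, 47, 232], [473, 139, 39, 117, 2287], [171, 312, 48, 57, 2173], [81, 326, 49, 57, 2358]]
diff [[104, 0, 64, 31, 643], [265, 12, 3, 15, 45], [30, 23, 48, 38, 863], [82, 23, 9, 6, 38], [225, 22, 15, 6, 64], [272, 28, 24, 6, 93], [49, 63, 25, 15, 132], [80, 68, 16, 21, 192], [201, 68, 10, 5, 38], [274, 71, 19, 9, 123], [45, 82, 8, 9, 39], [49, 89, 14, 7, 45], [46, 97, 11, 9, 54], [127, 153, 33, 36, 498], [171, 174, 22, 38, 550], [432, 185, 38, 20, 467], [419, 206, 43, 28, 820], [387, 208, 26, 31, 553], [147, 223, 37, 41, 758]]
```

```bash
python3 -c "
from workcell import env
print(env.close_job())"
```

```text
the job is handed in; nothing more can be done
None
```

The blue, black and aluminium bars (there was no white one) were each gauged in that order and tipped into the crate, the tray is back level and the job is handed in; I viewed 16 pictures against the limit of 14, so the tip and the end state were checked by image code only.

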